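# Thread the return spring onto the notched guide rod

## Task

Take the long slim coil spring (leave the short thick one) and thread it down over the upright guide rod. Two inward hooks at its foot snag on the rod's two notched collars: twist the spring gently under light pressure until the hooks drop through each collar's notches, never squashing it nearly solid, and let go when it stands relaxed and fully down on the rod's foot. Leave everything else where it is.

Things in the scene. Friction and masses are not known exactly. Their poses are not given: they have to be found in the camera images.
- spring: Foot end of the long steel compression spring, standing upright on the table: 31 mm outside diameter, 25 mm bore, 85 mm long relaxed, 90 g. Origin: centre of its underside; z up along the spring; +x points to one of its two opposite hooks. It gives lengthwise (350 N/m: 10 mm of squash takes 3.5 N) but not in twist: the hooks turn with the top.
- spring_grip (a point): Where to hold the long spring: on its axis, in the middle of its stiff close-wound upper end, which is 40 mm high (45 to 85 mm above the underside) and 31 mm across. 65 mm above the underside, 20 mm below the top; z up, +x in a hook's direction. It is round: it can be pinched from any side.
- spring_hook (a point): On one hook at the foot of the long spring, 8 mm from the spring's axis, 1.75 mm above its underside; its height shows how far the foot has gone down. It and a like one opposite are 3.5 mm wire at the very bottom, reaching in to 6.5 mm from the axis. Two like hooks at the top, right above them, show their direction and touch nothing.
- spring_top (a joint): How far the long spring is squashed, m: 0 relaxed, positive is shorter; solid at 0.03.
- guide_rod: Fixed steel rod, upright on a dark foot. Origin on the rod's axis at table height; +x points along the foot's long bolted ear (its end is 80 mm from the rod). The rod is 10 mm in diameter, its coned tip 104 mm up; it carries two fixed round notched collars (see the collar points).
- rod_upper (a point): On the rod's axis at the top of the upper collar, 86 mm above the table. Collar: 21 mm in diameter, 6 mm thick; the spring's bore clears it, the hooks pass only through its two opposite notches, 6 mm wide (right within about 0.15 rad). One notch points within 0.85 rad either way of the guide rod's +x; its direction is not measured.
- rod_lower (a point): On the rod's axis at the top of the lower collar, 56 mm above the table; same size and notches as the upper collar. Its notches lie 0.45 to 1.25 rad anticlockwise (seen from above) from the upper collar's; their direction is not measured.
- rod_seat (a point): Centre of the spring's seat: the flat top of the foot's round boss (38 mm diameter), on the rod's axis, 20 mm above the table.
- short_spring: Bystander: short thick coil spring standing on the table, 34 mm in diameter, 50 mm high, thicker wire, no hook. Origin at the centre of its underside.
- coffee_bottle: Bystander: white-and-dark bottle, 66 mm in diameter, 134 mm high, origin at the centre of its underside.
- chasing_tool_1: Bystander: thin steel chasing tool lying on the table, 92 mm long.
- chasing_tool_2: Bystander: thin steel chasing tool lying on the table, 98 mm long.

How it is judged:
By the outcome, as a careful person would: the job done as asked, in the order asked, and still so for the second after the job is handed in, with the robot touching nothing.
It also fails if it takes over 48 s, if anything falls off the work surface, if the arm or the gripper's body presses on something with over 40 N, if the wrist force passes 120 N, or if a joint passes its speed limit or range.

## Robot

A 6-joint arm with a two-finger parallel gripper is mounted at the origin on a cart in front of the work surface, level with it; the furniture and walls round the work are solid. World frame = base frame: x ahead of the robot, y to its left, z up, the work surface at z = 0. Lengths are in m, angles in rad, forces in N, time in s.
With the tool pointing down it reaches from about 0.35 to 0.775 m from the base axis. Payload 5.5 kg.
Tool frame: the origin (TCP) lies between the finger pads; the fingertips stand env.nose_length ahead of it and the grasp point (between the pads) lies 8 mm behind it (env.nose_length is the distance from the TCP to the fingertips, in m); z points along the fingers, y is the direction in which the jaws open and shut (so a half turn about z gives the same grasp; the last joint's range is limited). The gripper opens to 85 mm and grips with 20 to 120 N. Pads are 22 mm wide; open, the fingers measure 114 mm over their backs; the gripper's body (76 mm by 85 mm) begins 54 mm behind the grasp point. The pads swing forward as they close: fully open they stand 13 mm farther back than shut.
Start: joints at [-1.438, 0.313, 0.046, 1.304, 0, 1.431], TCP at [0.155, -0.554, 0.242] pointing down, gripper open.
Joint ranges: [-2.76, 2.76], [-0.86, 1.69], [-1.03, 1.26], [-2.2, 2.34], [-1.47, 1.5], [-3.14, 3.14]. Speed limits (rad/s): [2.57, 2.57, 3.14, 3.14, 3.14, 3.14].

## Interface

Orientations are given as a unit quaternion [w, x, y, z].
In Python, from workcell import env gives the robot as it stands. The module is installed in compiled form; this text tells all that it offers.
- The arm moves only by the shell command python3 -m creep 'ROWS' [FORCE]. ROWS is a JSON object of lists of equal length, an entry for each row: "hand": the finger opening in mm, from 0 to 85.4; "delta_pos": the shift along the tool's x, y, z scaled (see below), a list of three; "turn": the turn about the tool's z scaled (see below). In form: {"hand": [hand, ...], "delta_pos": [[dx, dy, dz], ...], "turn": [turn, ...]}. A call has exactly 5 rows; each row shifts and turns the commanded pose from where the row before left it, along the tool's axes as they then stand; what a row does not reach is not made up. The controller multiplies each number of a shift by 0.8 m and each number of a turn by 5 degrees. A row lasts 1/12 s, in which the tool goes at most 41.7 mm and 7.16 degrees, less where a joint would pass 70% of its speed; a pose out of reach is approached as far as the arm can. A call with a number of a shift or a turn outside -1 to 1 is refused whole. A call with a gripper value outside its range is refused whole. The fingers move at their own pace and stop on an object; FORCE is the grip in N (left out, the last holds). Time passes only in rows, so rows that do not move let the fingers close, or fill a call up. It gives the time, the measured TCP pose, the force and the opening at its end, in the units of the state.
- env.get_state(): the state, without advancing time (a new reading comes with each control period).
- env.read_camera(name): name is "scene" or "top" or "wrist"; returns a dict with "pixels" (400x640x3 uint8, red, green, blue), "depth" (400x640 float32, m along the optical axis (not along the pixel's ray), 0 where there is no reading), "fx", "fy", "cx", "cy" (pixels), "origin" and "orientation" of the camera in the world. Camera axes: x right, y down, z forward; pixel columns grow to the right and rows downward; lengths in m; the calibration is good to about 2 mm. A picture is of the moment at which its call begins.
- env.hand_in(): hands the job in, once; it reports no verdict.
Trained networks look in the newest picture that a camera, given by its name, has taken for a name from the list of things; names that differ only in an ending like _2 or _b are one class to them, and where a whole thing is asked for, a point or a joint stands for the part that bears it (a point fixed in the world has none). Each returns a list of dicts, best first, with "score" (0 to 1); they miss things now and then, are a little off and sometimes report something else, mostly with a low value. They report only what shows in the picture. A call takes as long as a camera call.
- env.find_in(camera, target): "location" ([row, column] in pixels, amid what is visible of it).
- env.pinpoint(camera, target): "location" ([row, column] in pixels: a listed point, or the origin of a listed thing).
The state is a dict: "clock": time; "joint_pos": joint angles; "qvel": joint speeds; "tau": joint torques, N m; "tcp_pos": TCP position; "orientation": TCP orientation; "wrist_force": force on the tool from outside, world axes, zero at the start; "ft_torque": the same for the moment, N m; "finger_gap": finger opening in m.
Only numpy, scipy, OpenCV 4.12 (cv2) and the standard library are available. Lean on these libraries where they do the work, as an engineer would, in place of code of your own. Each camera call takes 0.05 s, during which the arm holds its last target.

## Working session

There is one attempt and no reset: what is moved stays moved. The work goes in short steps, Python scripts to look and compute and a shell command to move; the robot and the scene stay as the last step left them, time stands still between calls to the robot, and variables do not carry over. Pictures are saved under pics/ and viewed, and the job is handed in when it is done.

```bash
mkdir -p pics; cat > h.py <<'E'
import numpy as np, cv2
from workcell import env
from scipy.spatial.transform import Rotation as R
def q2R(q): return R.from_quat([q[1],q[2],q[3],q[0]]).as_matrix()
def px2w(c,r,col,d):
    p=np.array([(col-c['cx'])/c['fx']*d,(r-c['cy'])/c['fy']*d,d]); return q2R(c['orientation'])@p+np.array(c['origin'])
def w2px(c,p):
    v=q2R(c['orientation']).T@(np.array(p)-np.array(c['origin'])); return v[1]/v[2]*c['fy']+c['cy'], v[0]/v[2]*c['fx']+c['cx'], v[2]
def onz(c,r,col,z):
    o=np.array(c['origin']); d=px2w(c,r,col,1.0)-o; return o+d*(z-o[2])/d[2]
def save(c,n,crop=None,s=1):
    im=c['pixels'][:,:,::-1]
    if crop: r0,r1,c0,c1=crop; im=im[r0:r1,c0:c1]
    if s!=1: im=cv2.resize(im,None,fx=s,fy=s,interpolation=cv2.INTER_CUBIC)
    cv2.imwrite('pics/'+n,im)
def st():
    s=env.get_state(); print({k:np.round(v,4).tolist() for k,v in s.items()}); return s
E
python3 - <<'E'
from h import *
s=st(); print(env.nose_length)
for n in ['scene','top','wrist']:
    c=env.read_camera(n); save(c,n+'0.png'); print(n,c['fx'],np.round(c['origin'],3),np.round(c['orientation'],3))
    for t in ['spring','spring_grip','spring_hook','guide_rod','rod_upper','rod_lower','rod_seat']:
        print(t,[(np.round(x['location'],1).tolist(),round(x['score'],2)) for x in env.pinpoint(n,t)[:3]])
E
```

```text
{'clock': 0.0, 'joint_pos': [-1.4376, 0.314, 0.045, 1.3036, 0.0, 1.4312], 'qvel': [0.0003, -0.0001, -0.0005, -0.0008, 0.0008, 0.0011], 'tau': [0.0003, -48.063, 29.8532, 0.0195, -0.0002, 0.0], 'tcp_pos': [0.1549, -0.5532, 0.2414], 'orientation': [-0.0009, 0.9907, 0.136, 0.0], 'wrist_force': [-0.5303, 0.0348, 0.037], 'ft_torque': [0.0322, 0.0549, -0.051], 'finger_gap': 0.0855}
0.011
scene 398.3137736048974 [ 0.005 -0.804  0.577] [-0.439  0.825 -0.316  0.164]
spring [([250.6, 395.2], 0.97)]
spring_grip [([228.7, 401.3], 0.69), ([204.5, 294.7], 0.54)]
spring_hook [([250.2, 397.0], 0.73)]
guide_rod [([204.2, 296.5], 0.47)]
rod_upper [([204.5, 294.4], 0.51)]
rod_lower [([189.2, 293.8], 0.57)]
rod_seat [([198.1, 296.2], 0.43)]
top 453.154909787341 [ 0.313 -0.273  0.999] [-0.064  0.709 -0.699  0.07 ]
spring [([174.1, 386.3], 0.52)]
spring_grip [([169.5, 393.0], 0.59)]
spring_hook [([182.4, 383.6], 0.53)]
guide_rod [([200.0, 258.3], 0.93), ([178.0, 382.3], 0.45)]
rod_upper [([191.4, 256.5], 0.93)]
rod_lower [([192.2, 258.0], 0.82)]
rod_seat [([198.2, 260.9], 0.87)]
wrist 351.4380657587902 [ 0.22  -0.536  0.374] [ 0.105  0.789 -0.6   -0.079]
spring []
spring_grip []
spring_hook []
guide_rod []
rod_upper []
rod_lower []
rod_seat []
```

View pics/scene0.png

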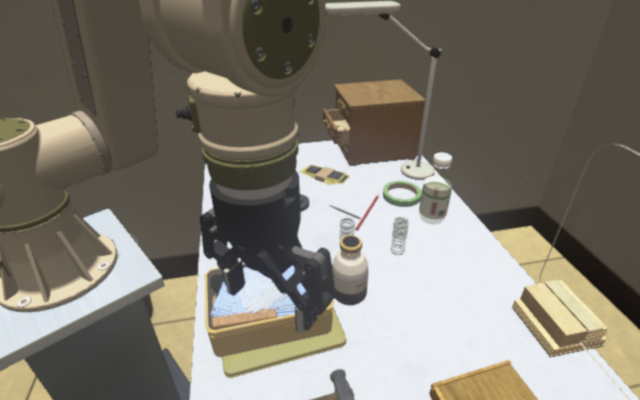

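View pics/top0.png

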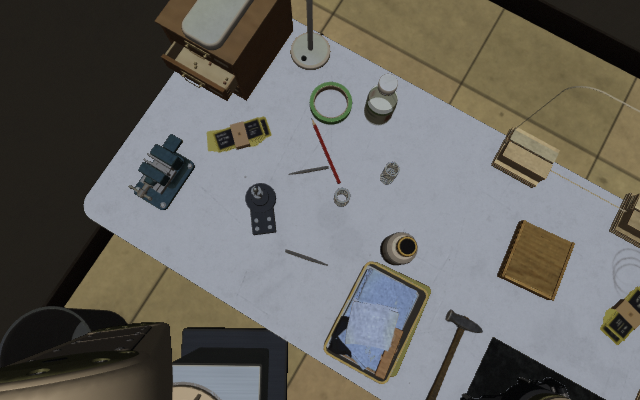

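```bash
python3 - <<'E'
from h import *
t=env.read_camera('top'); s=env.read_camera('scene')
save(t,'top1.png',(140,240,220,420),4); save(s,'scene1.png',(150,280,250,430),4)
for nm,r,c,z in [('spring',174.1,386.3,0),('grip',169.5,393,.065),('rod',200,258.3,0),('upper',191.4,256.5,.086),('lower',192.2,258,.056),('seat',198.2,260.9,.02)]: print('top',nm,np.round(onz(t,r,c,z),4))
for nm,r,c,z in [('spring',250.6,395.2,0),('grip',228.7,401.3,.065),('upper',204.5,294.4,.086),('lower',189.2,293.8,.056),('seat',198.1,296.2,.02)]: print('sc',nm,np.round(onz(s,r,c,z),4))
E
```

```text
top spring [ 0.5657 -0.4312  0.    ]
top grip [ 0.5595 -0.4353  0.065 ]
top rod [ 0.5013 -0.1432  0.    ]
top upper [ 0.503  -0.1499  0.086 ]
top lower [ 0.5075 -0.1492  0.056 ]
top seat [ 0.5016 -0.1513  0.02  ]
sc spring [ 0.5517 -0.4275  0.    ]
sc grip [ 0.5514 -0.4354  0.065 ]
sc upper [ 0.4249 -0.2452  0.086 ]
sc lower [ 0.4893 -0.1602  0.056 ]
sc seat [ 0.5018 -0.1516  0.02  ]
```

View pics/top1.png

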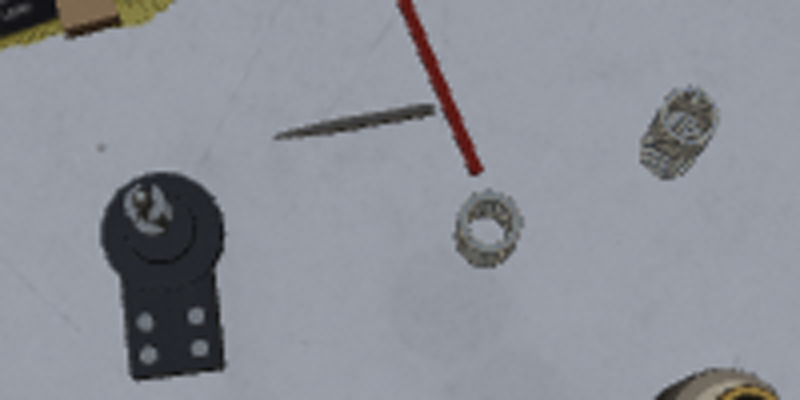

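View pics/scene1.png

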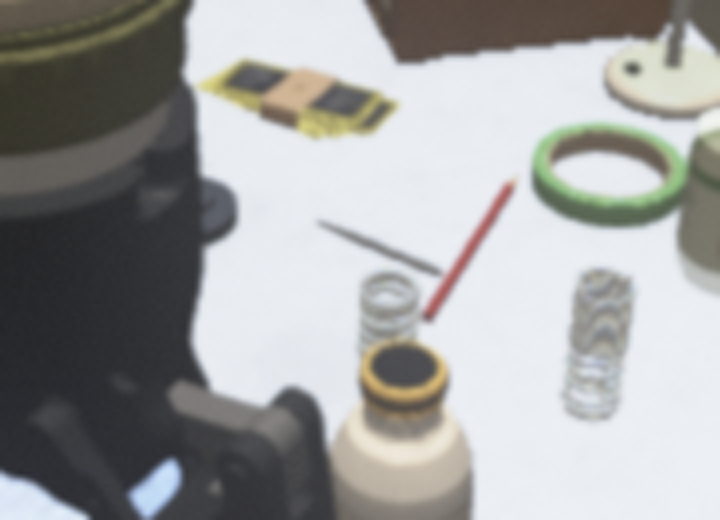

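View pics/wrist0.png

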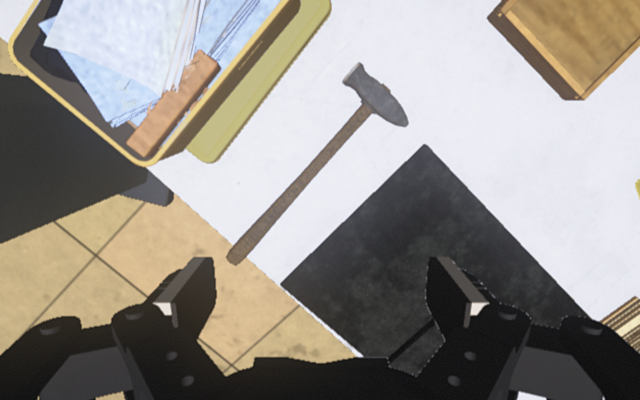

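```bash
python3 - <<'E'
from h import *
t=env.read_camera('top'); s=env.get_state()
w=env.read_camera('wrist'); Rt=q2R(s['orientation']); print('tool axes',Rt.round(3))
print('cam in tool',(Rt.T@(np.array(w['origin'])-s['tcp_pos'])).round(4)); print((Rt.T@q2R(w['orientation'])).round(3))
for nm,r,c,z in [('springtop',168.8,392.2,.085),('rodboss',198.2,260.3,.02),('ear end',232.7,264.5,.01),('ss',197,341.8,.05),('tip',187.5,255.5,.1)]: print('top',nm,np.round(onz(t,r,c,z),4))
for n in ['short_spring','coffee_bottle','chasing_tool_1']:
  for x in env.pinpoint('top',n)[:2]: print(n,x['score'],onz(t,*x['location'],0).round(3))
E
```

```text
tool axes [[ 0.963  0.269  0.   ]
 [ 0.269 -0.963 -0.   ]
 [-0.     0.    -1.   ]]
cam in tool [ 0.067   0.0006 -0.1319]
[[-0.002 -0.965 -0.261]
 [ 1.    -0.002  0.   ]
 [-0.001 -0.261  0.965]]
top springtop [ 0.5557 -0.4302  0.085 ]
top rodboss [ 0.5016 -0.15    0.02  ]
top ear end [ 0.4268 -0.1609  0.01  ]
top ss [ 0.5011 -0.3274  0.05  ]
top tip [ 0.5081 -0.1495  0.1   ]
short_spring 0.46 [ 0.511 -0.327  0.   ]
coffee_bottle 0.95 [ 0.387 -0.451  0.   ]
coffee_bottle 0.33 [ 0.517 -0.151  0.   ]
chasing_tool_1 0.6 [ 0.378 -0.253  0.   ]
chasing_tool_1 0.49 [ 0.581 -0.251  0.   ]
```

```bash
python3 -m creep '{"hand":[85,85,85,85,85],"delta_pos":[[0.039,-0.031,0],[0.039,-0.031,0],[0.039,-0.031,0],[0.039,-0.031,0],[0.039,-0.031,0]],"turn":[0,0,0,0,0]}' 40
python3 -m creep '{"hand":[85,85,85,85,85],"delta_pos":[[0.039,-0.031,0],[0.039,-0.031,0],[0.039,-0.031,0],[0.039,-0.031,0],[0.039,-0.031,0]],"turn":[0,0,0,0,0]}'
python3 -m creep '{"hand":[85,85,85,85,85],"delta_pos":[[0.039,-0.031,0.02],[0.039,-0.031,0.03],[0,0,0.04],[0,0,0.04],[0,0,0]],"turn":[0,0,0,0,0]}'
python3 - <<'E'
from h import *
st(); w=env.read_camera('wrist'); save(w,'w2.png'); sc=env.read_camera('scene'); save(sc,'s2.png'); 
for t in ['guide_rod','rod_upper','rod_lower','rod_seat']:
  for n,c in [('wrist',w),('scene',sc)]:
   for x in env.pinpoint(n,t)[:2]: print(n,t,round(x['score'],2),np.round(x['location'],1),onz(c,*x['location'],{'guide_rod':0,'rod_upper':.086,'rod_lower':.056,'rod_seat':.02}[t]).round(4))
E
```

```text
clock: 1.97
tcp_pos: [0.2723, -0.3908, 0.2423]
orientation: [0.0, 0.991, 0.136, 0.0]
wrist_force: [0.8, 0.2, 0.3]
finger_gap: 0.0845
clock: 2.38
tcp_pos: [0.3893, -0.2292, 0.2426]
orientation: [0.0, 0.991, 0.136, 0.0]
wrist_force: [-0.2, -0.5, 0.5]
finger_gap: 0.0849
clock: 2.8
tcp_pos: [0.429, -0.1675, 0.1361]
orientation: [-0.003, 0.991, 0.137, -0.004]
wrist_force: [-1.4, 1.3, 0.2]
finger_gap: 0.0852
{'clock': 2.8, 'joint_pos': [-0.5468, 0.1648, -0.4178, 0.9977, -0.0002, 2.3197], 'qvel': [-0.0269, -0.0415, 0.0975, 0.1339, -0.0006, -0.0022], 'tau': [0.4522, -38.0267, 29.3469, -1.9566, 0.0274, 0.0067], 'tcp_pos': [0.429, -0.1675, 0.1361], 'orientation': [-0.0029, 0.9905, 0.1371, -0.0037], 'wrist_force': [-1.4021, 1.312, 0.2077], 'ft_torque': [0.0334, 0.0808, 0.0237], 'finger_gap': 0.0852}
wrist guide_rod 0.85 [ 87.7 325.1] [ 0.5073 -0.1488  0.    ]
scene guide_rod 0.95 [205.4 296.4] [ 0.4996 -0.1538  0.    ]
wrist rod_upper 0.87 [ 79.3 324.5] [ 0.5069 -0.148   0.086 ]
scene rod_upper 0.88 [176.6 290.2] [ 0.4894 -0.1484  0.086 ]
scene rod_upper 0.7 [208.2 345.4] [ 0.4962 -0.328   0.086 ]
scene rod_lower 0.94 [187.4 293.3] [ 0.4934 -0.1532  0.056 ]
scene rod_lower 0.44 [251.9 397.6] [ 0.4992 -0.4695  0.056 ]
wrist rod_seat 0.93 [ 83.  324.5] [ 0.5091 -0.1477  0.02  ]
scene rod_seat 0.75 [234.2 344.4] [ 0.492  -0.3319  0.02  ]
scene rod_seat 0.69 [291.2 350.2] [ 0.3842 -0.4566  0.02  ]
```

```bash
python3 - <<'E'
from h import *
st(); w=env.read_camera('wrist'); save(w,'w3.png'); save(w,'w3c.png',(20,150,260,390),6)
print(np.round(w['origin'],4))
for t,z in {'guide_rod':0,'rod_upper':.086,'rod_lower':.056,'rod_seat':.02}.items():
   for x in env.pinpoint('wrist',t)[:1]: print(t,round(x['score'],2),np.round(x['location'],1),onz(w,*x['location'],z).round(4))
# depth-based: points at heights
d=w['depth']; rr,cc=np.mgrid[0:400,0:640]; P=np.stack([(cc-w['cx'])/w['fx']*d,(rr-w['cy'])/w['fy']*d,d],-1)@q2R(w['orientation']).T+np.array(w['origin'])
m=(abs(P[...,0]-.505)<.03)&(abs(P[...,1]+.15)<.03)
for a,b in [(.082,.09),(.052,.06),(.016,.024),(.09,.11)]:
    k=m&(P[...,2]>a)&(P[...,2]<b); print(a,b,k.sum(), P[k].mean(0).round(4), P[k].min(0).round(4),P[k].max(0).round(4))
sc=env.read_camera('scene'); save(sc,'s3.png',(140,240,240,340),6)
E
```

```text
{'clock': 3.3, 'joint_pos': [-0.5498, 0.1593, -0.4078, 1.0016, -0.0001, 2.3197], 'qvel': [0.003, 0.0054, -0.0088, -0.0043, 0.0012, -0.0004], 'tau': [-0.0175, -36.8032, 27.4986, -0.0176, -0.0001, -0.0], 'tcp_pos': [0.4326, -0.1713, 0.1423], 'orientation': [0.0007, 0.9908, 0.1356, 0.0008], 'wrist_force': [0.7672, -0.2278, -0.2605], 'ft_torque': [0.0215, 0.0067, -0.0167], 'finger_gap': 0.0851}
[ 0.4971 -0.1537  0.2743]
guide_rod 0.91 [ 89. 318.] [ 0.5104 -0.1488  0.    ]
rod_upper 0.94 [ 86.7 315.2] [ 0.5069 -0.1487  0.086 ]
rod_lower 0.69 [ 88.3 312.5] [ 0.5072 -0.1466  0.056 ]
rod_seat 0.65 [ 89.5 312.8] [ 0.5081 -0.1458  0.02  ]
0.082 0.09 826 [ 0.507  -0.148   0.0863] [ 0.497  -0.1584  0.0822] [ 0.5169 -0.1374  0.0889]
0.052 0.06 170 [ 0.5044 -0.1472  0.0563] [ 0.4965 -0.1537  0.0546] [ 0.5176 -0.1431  0.0578]
0.016 0.024 1083 [ 0.5038 -0.1507  0.0203] [ 0.4874 -0.1671  0.016 ] [ 0.526  -0.1293  0.0227]
0.09 0.11 350 [ 0.5067 -0.1481  0.1009] [ 0.5021 -0.1527  0.0903] [ 0.5118 -0.1432  0.1056]
```

View pics/w3c.png

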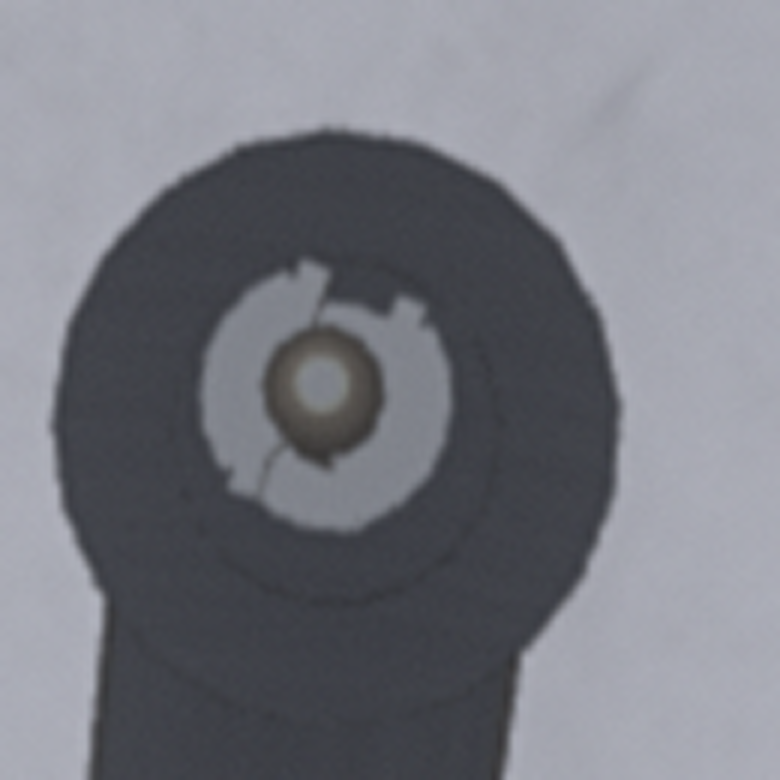

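View pics/s3.png

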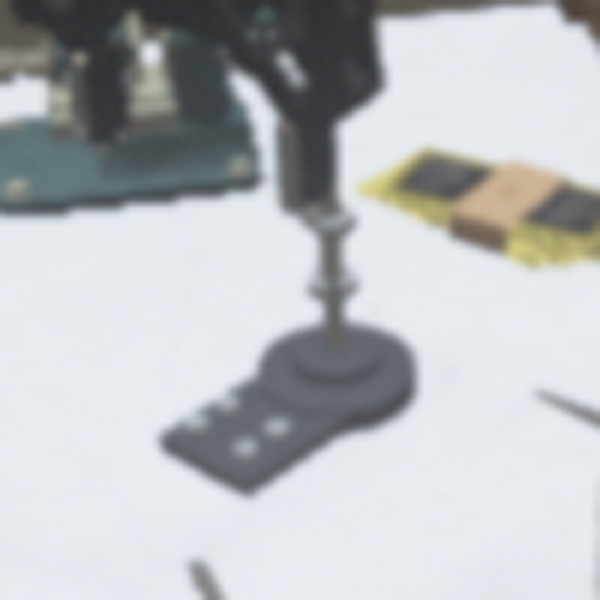

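```bash
python3 - <<'E'
from h import *
w=env.read_camera('wrist')
C=np.array([.507,-.148])
# rectify: map image on plane z about centre, for pixel & classify height by depth
def rect(z,half=.016,n=400):
    g=np.linspace(-half,half,n); X,Y=np.meshgrid(C[0]+g,C[1]+g[::-1])
    P=np.stack([X,Y,np.full_like(X,z)],-1); V=(P-np.array(w['origin']))@q2R(w['orientation'])
    mc=(V[...,0]/V[...,2]*w['fx']+w['cx']).astype(np.float32); mr=(V[...,1]/V[...,2]*w['fy']+w['cy']).astype(np.float32)
    im=cv2.remap(w['pixels'],mc,mr,cv2.INTER_CUBIC)[:,:,::-1].copy()
    d=cv2.remap(w['depth'],mc,mr,cv2.INTER_NEAREST)
    ex=V[...,2]-d
    # world z of the seen surface
    o=np.array(w['origin']); D=(P-o)/V[...,2:3]; zz=o[2]+D[...,2]*d
    return im,zz
ims=[]
for z in (.086,.056):
    im,zz=rect(z); cm=cv2.applyColorMap(np.clip(zz/.11*255,0,255).astype(np.uint8),cv2.COLORMAP_JET)
    for r in (10.5,): 
        for q in (im,cm): cv2.circle(q,(200,200),int(r/32*400),(0,255,0),1)
    im=np.clip(im.astype(float)*1.3,0,255).astype(np.uint8)
    ims.append(np.hstack([im,cm]))
cv2.imwrite('pics/rect.png',cv2.resize(np.vstack(ims),(600,600)))
E
```

```text
(no output)
```

View pics/rect.png

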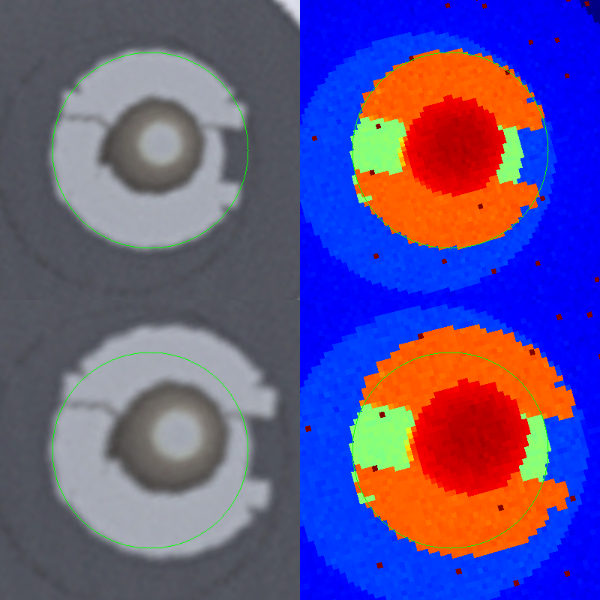

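```bash
python3 -m creep '{"hand":[85,85,85,85,85],"delta_pos":[[-0.026,0.025,0],[-0.026,0.025,0],[0,0,0],[0,0,0],[0,0,0]],"turn":[0,0,0,0,0]}'
cat >> h.py <<'E'
def rect(w,C,z,half=.016,n=400):
    g=np.linspace(-half,half,n); X,Y=np.meshgrid(C[0]+g,C[1]+g[::-1])
    P=np.stack([X,Y,np.full_like(X,z)],-1); V=(P-np.array(w['origin']))@q2R(w['orientation'])
    mc=(V[...,0]/V[...,2]*w['fx']+w['cx']).astype(np.float32); mr=(V[...,1]/V[...,2]*w['fy']+w['cy']).astype(np.float32)
    im=cv2.remap(w['pixels'],mc,mr,cv2.INTER_CUBIC)[:,:,::-1].copy()
    d=cv2.remap(w['depth'],mc,mr,cv2.INTER_NEAREST)
    o=np.array(w['origin']); D=(P-o)/V[...,2:3]; zz=o[2]+D[...,2]*d
    return im,zz
def rectsave(w,C,zs,name,half=.016):
    ims=[]
    for z in zs:
        im,zz=rect(w,C,z,half); cm=cv2.applyColorMap(np.clip(zz/.11*255,0,255).astype(np.uint8),cv2.COLORMAP_JET)
        im=np.clip(im.astype(float)*1.3,0,255).astype(np.uint8)
        for q in (im,cm): cv2.circle(q,(200,200),int(.0105/half*200),(0,255,0),1)
        ims.append(np.hstack([im,cm]))
    cv2.imwrite('pics/'+name,cv2.resize(np.vstack(ims),(600,300*len(zs))))
E
python3 - <<'E'
from h import *
w=env.read_camera('wrist'); print(w['origin']); save(w,'w4.png'); rectsave(w,(.507,-.148),(.086,.056),'rect4.png')
d=w['depth']; rr,cc=np.mgrid[0:400,0:640]; P=np.stack([(cc-w['cx'])/w['fx']*d,(rr-w['cy'])/w['fy']*d,d],-1)@q2R(w['orientation']).T+np.array(w['origin'])
np.save('P4.npy',P)
print(np.array(env.get_state()['tcp_pos']).round(4))
E
```

```text
clock: 4.07
tcp_pos: [0.4028, -0.2202, 0.1412]
orientation: [-0.0, 0.991, 0.136, 0.0]
wrist_force: [-0.9, -0.8, -0.5]
finger_gap: 0.085
[ 0.46747176 -0.20282339  0.27306997]
[ 0.403  -0.2199  0.1412]
```

View pics/rect4.png

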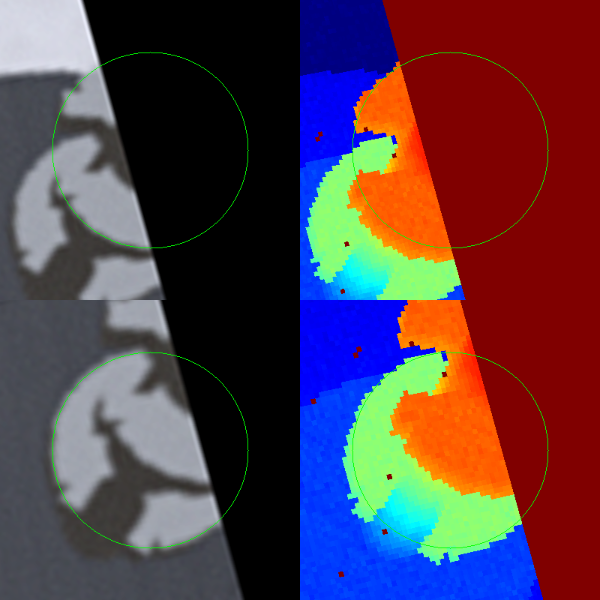

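View pics/w4.png

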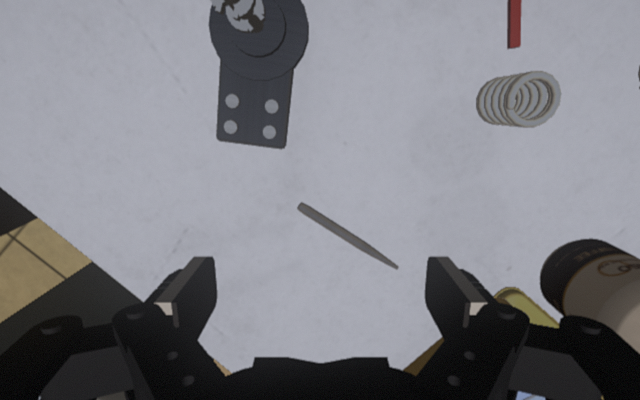

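```bash
python3 -m creep '{"hand":[85,85,85,85,85],"delta_pos":[[0.005,0.043,-0.019],[0.005,0.043,-0.019],[0.005,0.043,0],[0.005,0.043,0],[0.005,0.043,0]],"turn":[0,0,0,0,0]}'
python3 -m creep '{"hand":[85,85,85,85,85],"delta_pos":[[0.005,0.043,0],[0.004,0.043,0],[0,0,0],[0,0,0],[0,0,0]],"turn":[0,0,0,0,0]}'
python3 - <<'E'
from h import *
w=env.read_camera('wrist'); print(w['origin'],env.get_state()['tcp_pos']); save(w,'w5.png')
for t,z in {'spring':0,'spring_grip':.065,'spring_hook':.002}.items():
   for x in env.pinpoint('wrist',t)[:1]: print(t,round(x['score'],2),np.round(x['location'],1),onz(w,*x['location'],z).round(4))
d=w['depth']; rr,cc=np.mgrid[0:400,0:640]; P=np.stack([(cc-w['cx'])/w['fx']*d,(rr-w['cy'])/w['fy']*d,d],-1)@q2R(w['orientation']).T+np.array(w['origin'])
m=(abs(P[...,0]-.556)<.04)&(abs(P[...,1]+.43)<.04)&(P[...,2]>.081)&(P[...,2]<.09)
Q=P[m]; print(m.sum(),Q.mean(0).round(4),Q.min(0).round(4),Q.max(0).round(4))
C=((Q.min(0)+Q.max(0))/2)[:2]; (cx,cy),r=cv2.minEnclosingCircle((Q[:,:2]*1000).astype(np.float32)); print(C,cx,cy,r)
rectsave(w,(cx/1000,cy/1000),(.085,.002),'rect5.png',.02)
E
```

```text
clock: 4.53
tcp_pos: [0.4699, -0.3811, 0.172]
orientation: [0.0, 0.991, 0.137, 0.0]
wrist_force: [-0.2, -0.5, -0.2]
finger_gap: 0.085
clock: 4.95
tcp_pos: [0.4941, -0.4436, 0.1709]
orientation: [-0.001, 0.991, 0.136, -0.0]
wrist_force: [-0.9, 0.7, 0.6]
finger_gap: 0.0846
[ 0.55888202 -0.42622507  0.3026877 ] [ 0.49400514 -0.44320088  0.17141557]
spring 0.85 [108.6 323.4] [ 0.559  -0.4284  0.    ]
spring_grip 0.62 [109.4 324.8] [ 0.5587 -0.4289  0.065 ]
spring_hook 0.64 [115.8 325. ] [ 0.5538 -0.4312  0.002 ]
675 [ 0.5606 -0.4284  0.0826] [ 0.5439 -0.4454  0.081 ] [ 0.5744 -0.415   0.0857]
[ 0.55918107 -0.43021367] 559.1810302734375 -430.15252685546875 15.988993644714355
```

View pics/rect5.png

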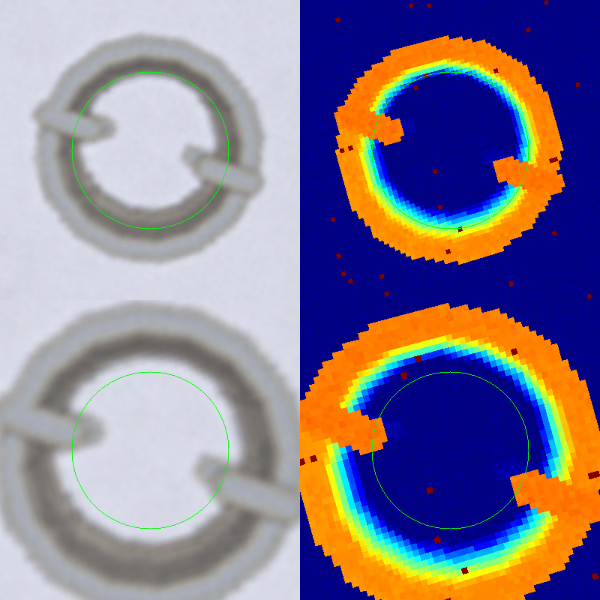

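View pics/w5.png

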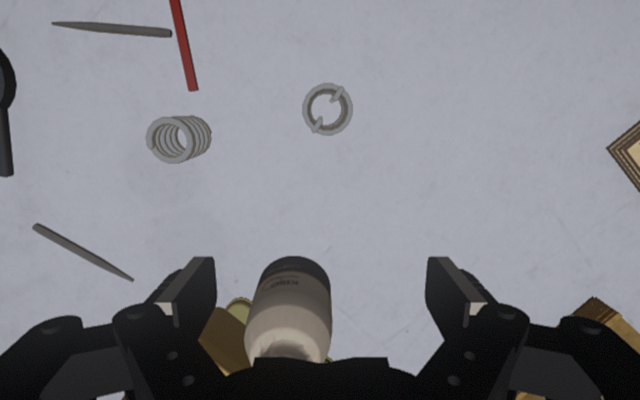

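```bash
python3 -m creep '{"hand":[85,85,85,85,85],"delta_pos":[[0.041,0.003,0],[0.042,0.003,0],[0,0,0.03],[0,0,0.03],[0,0,0.03]],"turn":[0,0,0,0,0]}'
python3 -m creep '{"hand":[85,85,85,85,85],"delta_pos":[[0,0,0.03],[0,0,0.024],[0,0,0],[0,0,0],[0,0,0]],"turn":[0,0,0,0,0]}'
python3 - <<'E'
from h import *
w=env.read_camera('wrist'); print(env.get_state()['tcp_pos']); save(w,'w6.png')
E
```

```text
clock: 5.57
tcp_pos: [0.5603, -0.4308, 0.1002]
orientation: [0.001, 0.991, 0.137, 0.001]
wrist_force: [0.4, -0.2, -0.3]
finger_gap: 0.0851
clock: 5.98
tcp_pos: [0.5598, -0.4319, 0.0584]
orientation: [0.001, 0.991, 0.136, 0.001]
wrist_force: [0.4, 0.6, 0.0]
finger_gap: 0.0852
[ 0.56013264 -0.43235822  0.05892166]
```

View pics/w6.png

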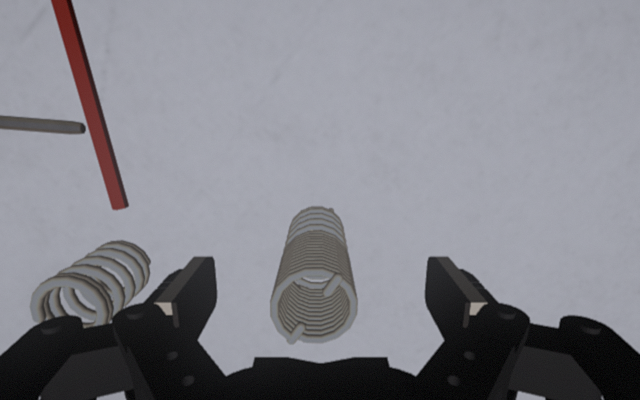

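```bash
python3 -m creep '{"hand":[85,85,60,20,20],"delta_pos":[[-0.001,-0.0025,0.004],[0,0,0],[0,0,0],[0,0,0],[0,0,0]],"turn":[0,0,0,0,0]}' 60
python3 -m creep '{"hand":[20,20,20,20,20],"delta_pos":[[0,0,0],[0,0,0],[0,0,0],[0,0,0],[0,0,0]],"turn":[0,0,0,0,0]}'
python3 - <<'E'
from h import *
st()
E
```

```text
clock: 6.45
tcp_pos: [0.558, -0.4301, 0.0536]
orientation: [0.0, 0.991, 0.136, 0.0]
wrist_force: [0.3, -0.5, -0.4]
finger_gap: 0.0511
clock: 6.87
tcp_pos: [0.5579, -0.43, 0.0533]
orientation: [0.0, 0.991, 0.136, -0.0]
wrist_force: [0.0, -0.3, 0.9]
finger_gap: 0.0299
{'clock': 6.8667, 'joint_pos': [-0.7704, 0.6615, 0.1306, 1.0399, -0.0001, 2.0983], 'qvel': [0.0009, -0.0013, -0.0011, 0.0001, -0.0004, -0.0018], 'tau': [0.0332, -63.8914, 27.6957, 0.0488, 0.0191, -0.0004], 'tcp_pos': [0.5579, -0.43, 0.0533], 'orientation': [0.0001, 0.9907, 0.136, -0.0], 'wrist_force': [0.0065, -0.2752, 0.8522], 'ft_torque': [-0.0332, 0.0044, -0.0662], 'finger_gap': 0.0299}
```

```bash
python3 -m creep '{"hand":[20,20,20,20,20],"delta_pos":[[0,0,-0.02],[0,0,-0.038],[0,0,-0.041],[0,0,-0.041],[0,0,-0.025]],"turn":[0,0,0,0,0]}'
python3 -m creep '{"hand":[20,20,20,20,20],"delta_pos":[[0.004,-0.04,0],[0.004,-0.044,0],[0.004,-0.044,0],[0.004,-0.044,0],[0.004,-0.044,0]],"turn":[0,0,0,0,0]}'
python3 -m creep '{"hand":[20,20,20,20,20],"delta_pos":[[0.004,-0.044,0],[0.004,-0.044,0],[0.004,-0.044,0],[0.002,-0.006,0],[0,0,0]],"turn":[0,0,0,0,0]}'
python3 - <<'E'
from h import *
st(); w=env.read_camera('wrist'); save(w,'w7.png'); s=env.read_camera('scene'); save(s,'s7.png',(100,250,220,400),4)
E
```

```text
clock: 7.28
tcp_pos: [0.5586, -0.4305, 0.1891]
orientation: [0.002, 0.991, 0.136, 0.001]
wrist_force: [0.2, -0.6, -1.0]
finger_gap: 0.0301
clock: 7.7
tcp_pos: [0.526, -0.2577, 0.185]
orientation: [-0.0, 0.991, 0.136, -0.0]
wrist_force: [1.4, 0.2, 0.0]
finger_gap: 0.0304
clock: 8.12
tcp_pos: [0.5072, -0.1476, 0.1855]
orientation: [-0.0, 0.99, 0.138, -0.0]
wrist_force: [0.1, 0.0, -0.4]
finger_gap: 0.0299
{'clock': 8.1167, 'joint_pos': [-0.4353, 0.2475, -0.1837, 1.1398, 0.0001, 2.43], 'qvel': [-0.0446, 0.0276, 0.0434, -0.0171, -0.0171, -0.0187], 'tau': [1.2409, -44.3499, 28.3548, 0.3203, 0.1455, 0.1529], 'tcp_pos': [0.5072, -0.1476, 0.1855], 'orientation': [-0.0001, 0.9905, 0.1377, -0.0001], 'wrist_force': [0.0884, 0.0285, -0.3954], 'ft_torque': [-0.054, -0.0243, -0.0188], 'finger_gap': 0.0299}
```

View pics/w7.png

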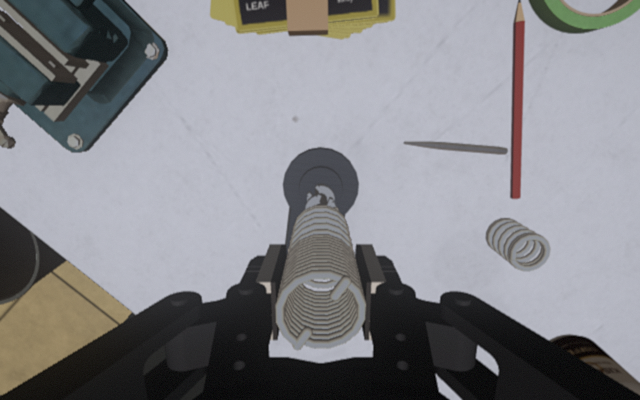

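View pics/s7.png

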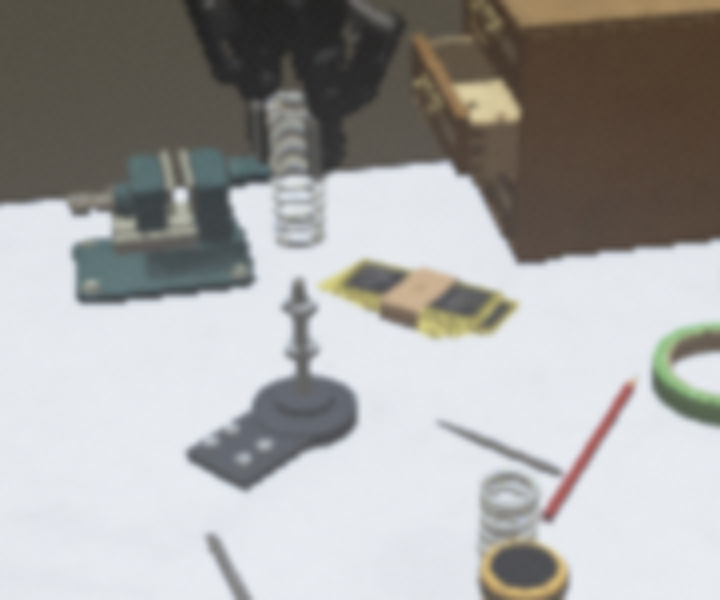

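```bash
cat >> h.py <<'E'
from scipy.optimize import least_squares
def cloud(w):
    d=w['depth']; rr,cc=np.mgrid[0:400,0:640]; P=np.stack([(cc-w['cx'])/w['fx']*d,(rr-w['cy'])/w['fy']*d,d],-1)@q2R(w['orientation']).T+np.array(w['origin'])
    P[d<=0]=np.nan; return P
def springfit(w,tcp,Rt,zlo,r=.0155):
    P=cloud(w).reshape(-1,3); P=P[np.isfinite(P).all(1)]
    v=(P-tcp)@Rt; # tool frame
    k=(abs(v[:,1])<.0165)&(v[:,0]>-.0)&(v[:,0]<.022)&(P[:,2]>zlo)&(P[:,2]<tcp[2]+.034)
    Q=P[k]
    out=[]
    H=tcp[2]+.0317
    for a in np.arange(zlo,H,.012):
        q=Q[(Q[:,2]>=a)&(Q[:,2]<a+.012)]
        if len(q)<25: continue
        f=lambda c:(np.hypot(q[:,0]-c[0],q[:,1]-c[1])-r)
        s=least_squares(f,tcp[:2],loss='soft_l1',f_scale=.001); 
        out.append((a+.006,*s.x)); print('z %.3f n %d c %.4f %.4f res %.4f'%(a+.006,len(q),*s.x,np.median(abs(s.fun))))
    return Q,np.array(out)
E
python3 - <<'E'
from h import *
w=env.read_camera('wrist'); s=env.get_state(); tcp=np.array(s['tcp_pos']); Rt=q2R(s['orientation']); print(tcp)
springfit(w,tcp,Rt,.12)
P=cloud(w).reshape(-1,3); k=(abs(P[:,0]-.507)<.02)&(abs(P[:,1]+.148)<.02)&(P[:,2]>.09)&(P[:,2]<.106); print('tip',k.sum(),P[k].mean(0))
k=(abs(P[:,0]-.507)<.02)&(abs(P[:,1]+.148)<.02)&(P[:,2]>.083)&(P[:,2]<.089); print('upper',k.sum(),P[k].mean(0),P[k].min(0),P[k].max(0))
z=tcp[2]+.0317; rectsave(w,tcp[:2],(z,z-.003),'rect8.png',.02)
E
```

```text
[ 0.50828214 -0.15083154  0.18538001]
z 0.138 n 340 c 0.5086 -0.1508 res 0.0004
z 0.150 n 428 c 0.5083 -0.1507 res 0.0004
z 0.162 n 548 c 0.5081 -0.1509 res 0.0005
z 0.174 n 445 c 0.5087 -0.1507 res 0.0003
z 0.186 n 905 c 0.5091 -0.1506 res 0.0003
z 0.198 n 1196 c 0.5091 -0.1506 res 0.0003
z 0.210 n 2696 c 0.5085 -0.1506 res 0.0007
z 0.222 n 53 c 0.5062 -0.1519 res 0.0018
tip 1 [ 0.51054038 -0.14449871  0.09053408]
upper 204 [ 0.51164853 -0.14395563  0.08606565] [ 0.50342455 -0.15653773  0.08307089] [ 0.51708178 -0.13731011  0.0884939 ]
```

View pics/rect8.png

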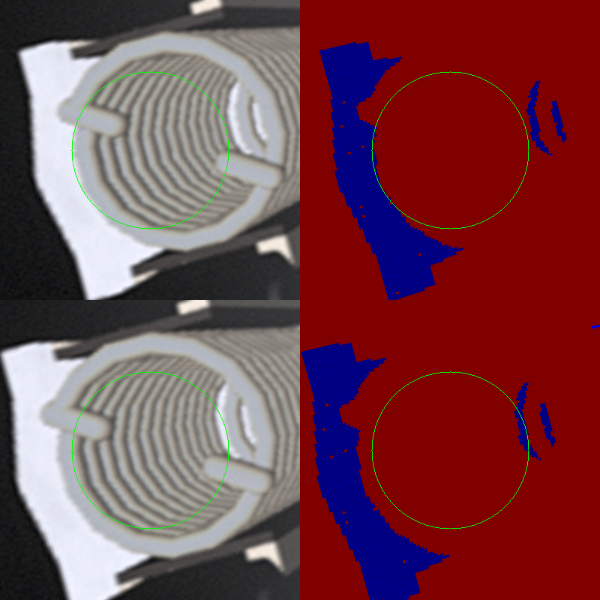

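```bash
python3 -m creep '{"hand":[20,20,20,20,20],"delta_pos":[[-0.001,-0.0038,0],[0,0,0],[0,0,0],[0,0,0],[0,0,0]],"turn":[-0.95,-0.95,-0.95,0,0]}'
python3 - <<'E'
from h import *
w=env.read_camera('wrist');s=env.get_state(); tcp=np.array(s['tcp_pos']); Rt=q2R(s['orientation']); print(tcp,np.arctan2(Rt[1,0],Rt[0,0]),s['joint_pos'][5])
springfit(w,tcp,Rt,.12)
save(w,'w9.png',(100,250,220,420),4)
z=tcp[2]+.0300; rectsave(w,tcp[:2],(z,),'rect9.png',.02)
E
```

```text
clock: 8.68
tcp_pos: [0.5064, -0.1486, 0.185]
orientation: [0.0, 0.967, 0.256, -0.0]
wrist_force: [0.2, -0.8, -0.6]
finger_gap: 0.0299
[ 0.50636824 -0.14830158  0.18505278] 0.5176905975130268 2.1868777791489236
z 0.138 n 335 c 0.5067 -0.1492 res 0.0004
z 0.150 n 475 c 0.5065 -0.1493 res 0.0005
z 0.162 n 496 c 0.5064 -0.1494 res 0.0005
z 0.174 n 487 c 0.5069 -0.1490 res 0.0003
z 0.186 n 937 c 0.5072 -0.1487 res 0.0003
z 0.198 n 1186 c 0.5072 -0.1487 res 0.0003
z 0.210 n 2619 c 0.5065 -0.1488 res 0.0008
z 0.222 n 53 c 0.5079 -0.1465 res 0.0005
```

View pics/rect9.png

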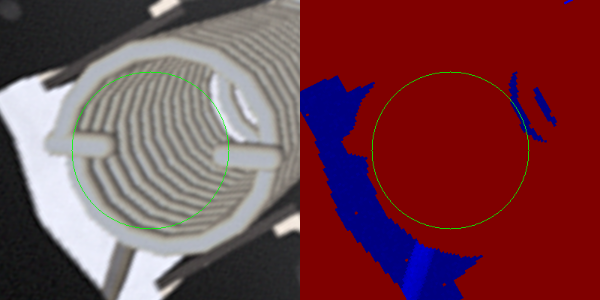

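View pics/w9.png

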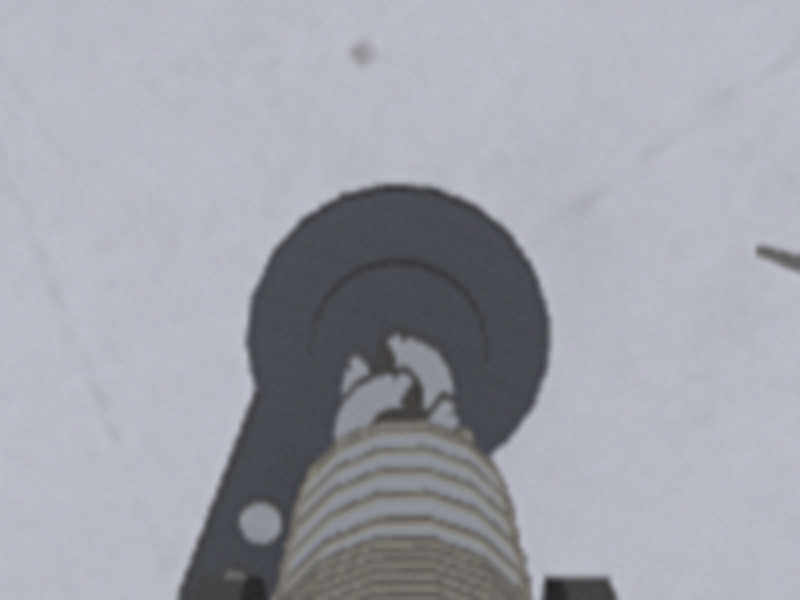

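```bash
python3 -m creep '{"hand":[20,20,20,20,20],"delta_pos":[[0.0009,-0.0007,0.016],[0,0,0.016],[0,0,0.006],[0,0,0.006],[0,0,0.006]],"turn":[0,0,0,0,0]}'
python3 -m creep '{"hand":[20,20,20,20,20],"delta_pos":[[0,0,0.003],[0,0,0],[0,0,0],[0,0,0],[0,0,0]],"turn":[0,0,0,0,0]}'
python3 - <<'E'
from h import *
w=env.read_camera('wrist');s=st(); tcp=np.array(s['tcp_pos']); Rt=q2R(s['orientation'])
springfit(w,tcp,Rt,.085)
save(w,'w10.png',(150,350,220,420),4)
E
```

```text
clock: 9.15
tcp_pos: [0.5066, -0.1467, 0.1451]
orientation: [0.0, 0.966, 0.257, -0.0]
wrist_force: [-0.8, -0.5, -0.9]
finger_gap: 0.0301
clock: 9.57
tcp_pos: [0.5068, -0.1465, 0.1433]
orientation: [0.0, 0.966, 0.258, 0.0]
wrist_force: [0.4, -0.3, -1.0]
finger_gap: 0.0299
{'clock': 9.6167, 'joint_pos': [-0.4335, 0.2731, -0.2582, 1.0388, -0.0001, 2.1866], 'qvel': [0.0007, -0.0001, -0.003, 0.0005, 0.0007, 0.0015], 'tau': [-0.01, -44.1205, 28.1328, -0.0039, -0.0006, 0.0007], 'tcp_pos': [0.5068, -0.1464, 0.1433], 'orientation': [0.0003, 0.9662, 0.2578, 0.0003], 'wrist_force': [1.2003, -0.2116, -1.3176], 'ft_torque': [0.0054, 0.066, -0.0223], 'finger_gap': 0.03}
z 0.091 n 304 c 0.5072 -0.1471 res 0.0004
z 0.103 n 318 c 0.5069 -0.1473 res 0.0004
z 0.115 n 345 c 0.5069 -0.1473 res 0.0004
z 0.127 n 604 c 0.5070 -0.1472 res 0.0005
z 0.139 n 714 c 0.5076 -0.1468 res 0.0003
z 0.151 n 1089 c 0.5076 -0.1467 res 0.0003
z 0.163 n 1441 c 0.5075 -0.1467 res 0.0003
z 0.175 n 1800 c 0.5063 -0.1468 res 0.0011
```

View pics/w10.png

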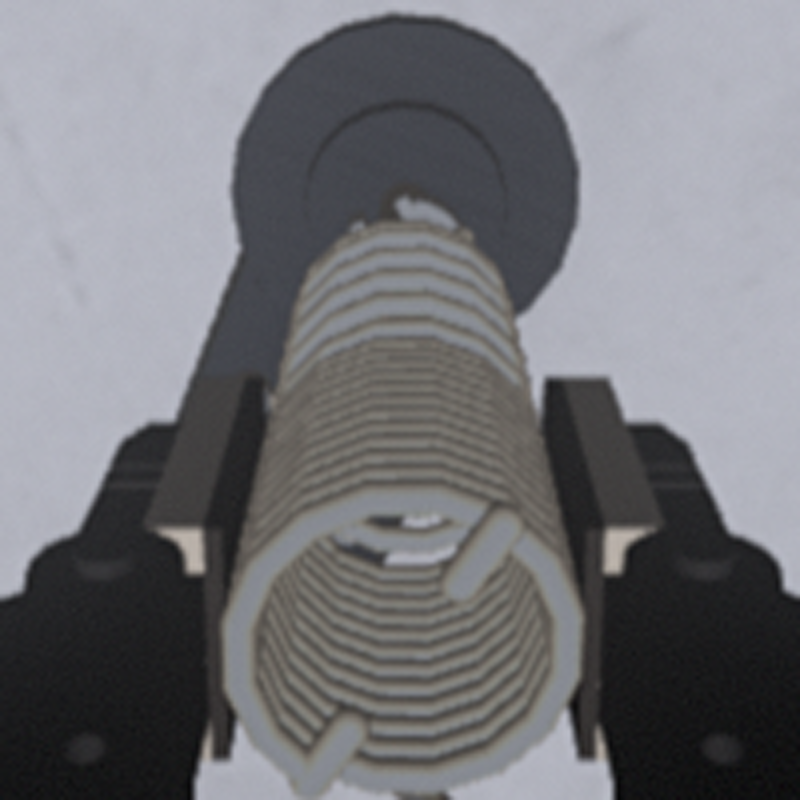

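```bash
python3 -m creep '{"hand":[20,20,20,20,20],"delta_pos":[[-0.0004,0.0008,0.003],[0,0,0.004],[0,0,0.004],[0,0,0],[0,0,0]],"turn":[0,0,0,0,0]}'
cat >> h.py <<'E'
def look(name,zlo):
    w=env.read_camera('wrist');s=env.get_state(); tcp=np.array(s['tcp_pos']); Rt=q2R(s['orientation'])
    print('t',round(s['clock'],2),'tcp',tcp.round(4),'yaw',np.arctan2(Rt[1,0],Rt[0,0]).round(3),'F',np.round(s['wrist_force'],2),'foot if relaxed',round(tcp[2]-.0533,4),'gap',s['finger_gap'],'T',np.round(s['ft_torque'],3))
    springfit(w,tcp,Rt,zlo); save(w,name+'.png',(150,350,220,420),4)
    sc=env.read_camera('scene'); save(sc,name+'s.png',(130,230,250,350),6)
    # foot coil: row of the lowest visible
    for n,c in (('wrist',w),('scene',sc)):
      for t in ('spring','spring_hook','spring_grip'):
        for x in env.pinpoint(n,t)[:1]: print(n,t,round(x['score'],2),np.round(x['location'],1))
    return w,sc,tcp,Rt
E
python3 - <<'E'
from h import *
look('w11',.08)
E
```

```text
clock: 10.03
tcp_pos: [0.5062, -0.1469, 0.1336]
orientation: [-0.0, 0.966, 0.258, -0.0]
wrist_force: [0.4, 0.2, -0.3]
finger_gap: 0.0299
t 10.08 tcp [ 0.5064 -0.147   0.1338] yaw 0.521 F [-0.22 -0.36 -0.36] foot if relaxed 0.0805 gap 0.030102606798623706 T [-0.009 -0.047  0.015]
z 0.086 n 343 c 0.5065 -0.1476 res 0.0004
z 0.098 n 429 c 0.5063 -0.1476 res 0.0005
z 0.110 n 547 c 0.5062 -0.1478 res 0.0005
z 0.122 n 419 c 0.5067 -0.1474 res 0.0003
z 0.134 n 926 c 0.5070 -0.1472 res 0.0003
z 0.146 n 1179 c 0.5070 -0.1472 res 0.0003
z 0.158 n 2677 c 0.5065 -0.1473 res 0.0007
z 0.170 n 97 c 0.5044 -0.1461 res 0.0013
wrist spring 0.58 [230.7 317.3]
wrist spring_hook 0.83 [240.  313.4]
wrist spring_grip 0.67 [287.4 319.2]
scene spring 0.56 [178.4 294.7]
scene spring_hook 0.76 [177.6 294.5]
scene spring_grip 0.45 [157.1 293.8]
```

View pics/w11.png

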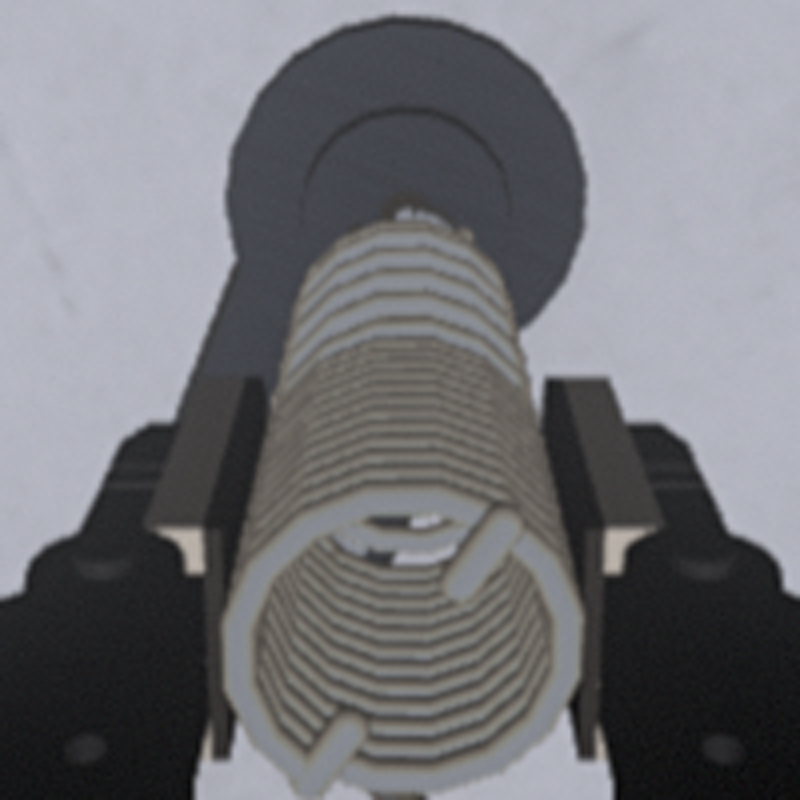

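View pics/w11s.png

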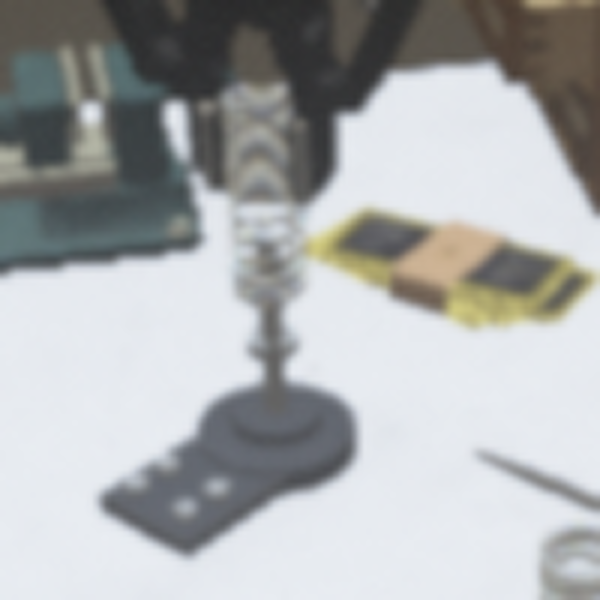

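```bash
python3 -m creep '{"hand":[20,20,20,20,20],"delta_pos":[[0.0003,0.0005,0.005],[0,0,0.005],[0,0,0.005],[0,0,0],[0,0,0]],"turn":[0,0,0,0,0]}'
python3 - <<'E'
from h import *
look('w12',.07)
E
```

```text
clock: 10.85
tcp_pos: [0.5066, -0.1471, 0.1215]
orientation: [-0.0, 0.966, 0.258, -0.0]
wrist_force: [0.3, 0.1, -0.6]
finger_gap: 0.03
t 10.9 tcp [ 0.5068 -0.1472  0.1218] yaw 0.521 F [-0.27 -0.33 -0.71] foot if relaxed 0.0685 gap 0.029920478678708135 T [0.045 0.014 0.063]
z 0.076 n 337 c 0.5067 -0.1478 res 0.0004
z 0.088 n 538 c 0.5066 -0.1479 res 0.0005
z 0.100 n 395 c 0.5066 -0.1480 res 0.0005
z 0.112 n 551 c 0.5071 -0.1476 res 0.0003
z 0.124 n 945 c 0.5074 -0.1474 res 0.0003
z 0.136 n 1273 c 0.5074 -0.1474 res 0.0003
z 0.148 n 2484 c 0.5067 -0.1475 res 0.0008
wrist spring 0.9 [229.3 317.3]
wrist spring_hook 0.98 [239.2 316.2]
wrist spring_grip 0.94 [286.8 317.7]
scene spring 0.84 [182.5 293.7]
scene spring_hook 0.55 [184.  291.8]
scene spring_grip 0.45 [159.6 296.8]
```

View pics/w12.png

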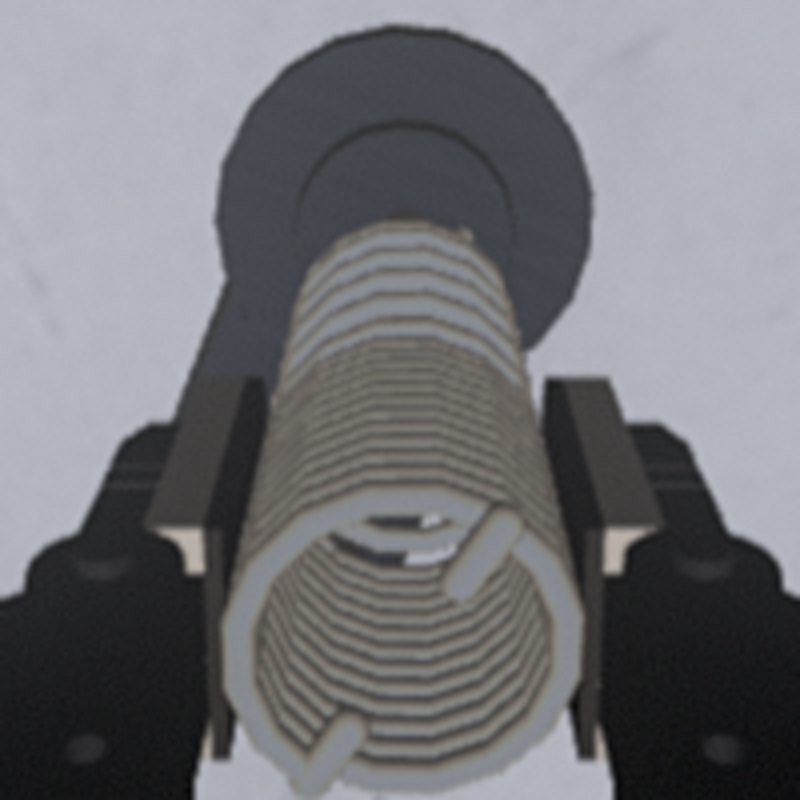

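View pics/w12s.png

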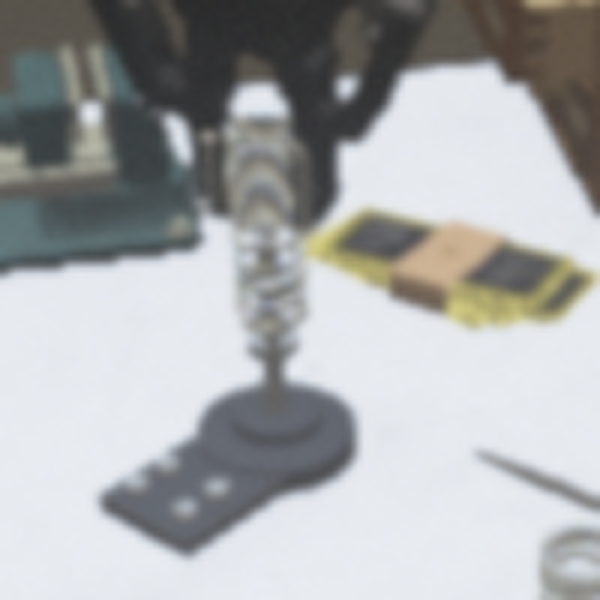

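```bash
python3 -m creep '{"hand":[20,20,20,20,20],"delta_pos":[[0,0,0],[0,0,0],[0,0,0],[0,0,0],[0,0,0]],"turn":[-0.8,-0.8,-0.8,-0.8,-0.8]}'
python3 -m creep '{"hand":[20,20,20,20,20],"delta_pos":[[0,0,0],[0,0,0],[0,0,0],[0,0,0],[0,0,0]],"turn":[-0.8,-0.8,-0.8,-0.8,-0.8]}'
python3 -m creep '{"hand":[20,20,20,20,20],"delta_pos":[[0,0,0],[0,0,0],[0,0,0],[0,0,0],[0,0,0]],"turn":[-0.8,-0.8,-0.8,-0.8,0]}'
python3 - <<'E'
from h import *
w,sc,tcp,Rt=look('w13',.07)
z=tcp[2]+.0300; rectsave(w,tcp[:2],(z,),'rect13.png',.02)
E
```

```text
clock: 11.67
tcp_pos: [0.507, -0.1473, 0.1222]
orientation: [0.0, 0.906, 0.423, 0.0]
wrist_force: [-0.2, 0.5, -0.6]
finger_gap: 0.0299
clock: 12.08
tcp_pos: [0.507, -0.1473, 0.1222]
orientation: [0.0, 0.819, 0.574, 0.0]
wrist_force: [-0.1, 0.0, -1.1]
finger_gap: 0.0305
clock: 12.5
tcp_pos: [0.507, -0.1473, 0.1222]
orientation: [0.0, 0.731, 0.682, 0.0]
wrist_force: [-0.6, -0.3, -0.7]
finger_gap: 0.03
t 12.55 tcp [ 0.507  -0.1473  0.1222] yaw 1.497 F [ 0.12  0.55 -0.74] foot if relaxed 0.0689 gap 0.02968143689300129 T [ 0.045 -0.003  0.   ]
z 0.076 n 333 c 0.5079 -0.1486 res 0.0004
z 0.088 n 538 c 0.5078 -0.1488 res 0.0005
z 0.100 n 424 c 0.5079 -0.1489 res 0.0005
z 0.112 n 518 c 0.5078 -0.1482 res 0.0003
z 0.124 n 946 c 0.5077 -0.1479 res 0.0003
z 0.136 n 1264 c 0.5078 -0.1479 res 0.0003
z 0.148 n 2440 c 0.5073 -0.1485 res 0.0008
wrist spring 0.62 [231.5 318.6]
wrist spring_hook 0.56 [239.5 315.5]
scene spring 0.87 [180.7 291.4]
scene spring_hook 0.53 [185.3 295.2]
scene spring_grip 0.51 [185.1 297.5]
```

View pics/rect13.png

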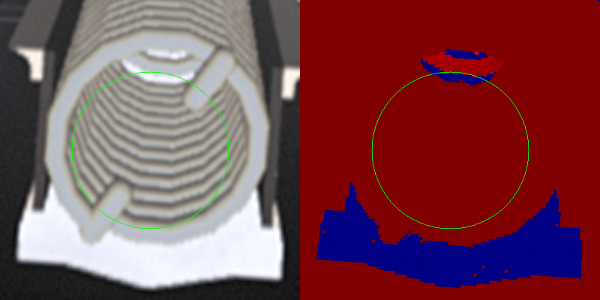

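View pics/w13.png

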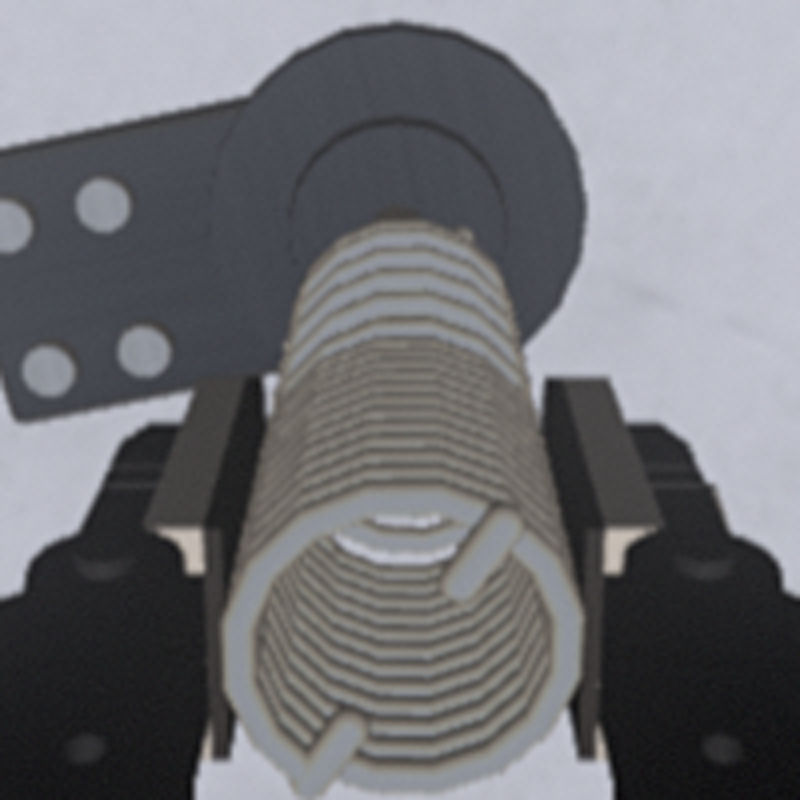

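```bash
python3 -m creep '{"hand":[20,20,20,20,20],"delta_pos":[[0.0003,-0.0009,0],[0,0,0.006],[0,0,0.006],[0,0,0.005],[0,0,0.005]],"turn":[-1,0,0,0,0]}'
python3 -m creep '{"hand":[20,20,20,20,20],"delta_pos":[[0,0,0],[0,0,0],[0,0,0],[0,0,0],[0,0,0]],"turn":[0,0,0,0,0]}'
python3 - <<'E'
from h import *
w,sc,tcp,Rt=look('w14',.05)
E
```

```text
clock: 13.32
tcp_pos: [0.506, -0.1469, 0.1037]
orientation: [-0.0, 0.702, 0.712, -0.0]
wrist_force: [0.0, 0.6, -0.8]
finger_gap: 0.03
clock: 13.73
tcp_pos: [0.5065, -0.1471, 0.1047]
orientation: [0.0, 0.702, 0.712, 0.0]
wrist_force: [0.6, 0.5, -1.5]
finger_gap: 0.0301
t 13.78 tcp [ 0.5065 -0.1471  0.1047] yaw 1.586 F [ 0.02 -0.08 -1.93] foot if relaxed 0.0514 gap 0.029794660188370722 T [-0.008  0.023 -0.08 ]
z 0.056 n 347 c 0.5074 -0.1484 res 0.0004
z 0.068 n 329 c 0.5074 -0.1486 res 0.0004
z 0.080 n 619 c 0.5074 -0.1487 res 0.0005
z 0.092 n 359 c 0.5075 -0.1483 res 0.0003
z 0.104 n 901 c 0.5072 -0.1477 res 0.0003
z 0.116 n 1182 c 0.5072 -0.1477 res 0.0003
z 0.128 n 2380 c 0.5070 -0.1480 res 0.0006
z 0.140 n 408 c 0.5059 -0.1500 res 0.0016
wrist spring 0.83 [228.5 319.9]
wrist spring_hook 0.58 [239.1 315.1]
wrist spring_grip 0.57 [287.2 319.4]
scene spring 0.83 [188.3 294.4]
scene spring_hook 0.51 [190.2 293.3]
scene spring_grip 0.44 [164.  295.2]
```

View pics/w14.png

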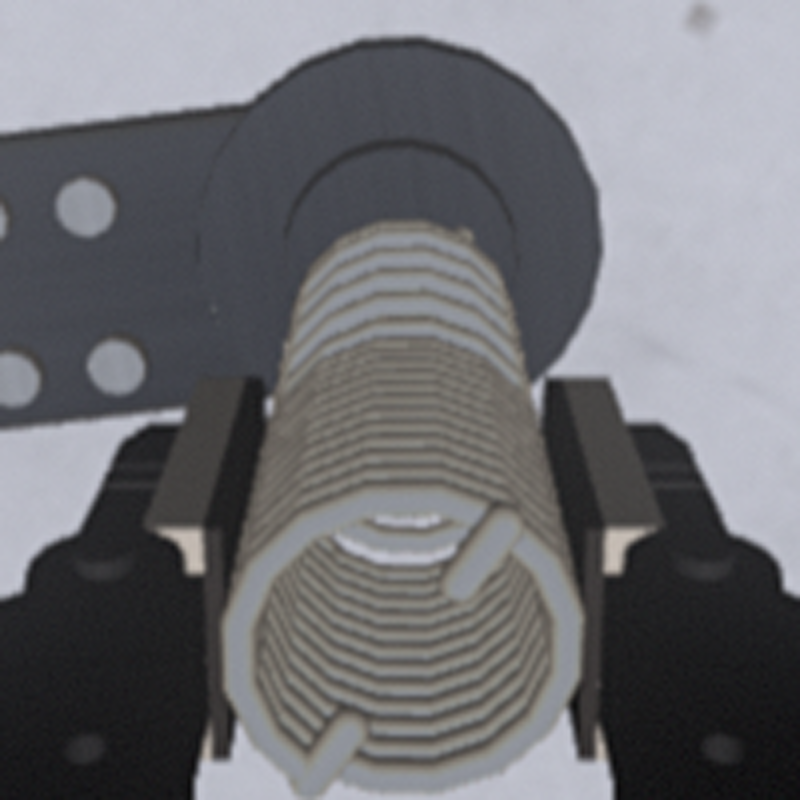

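View pics/w14s.png

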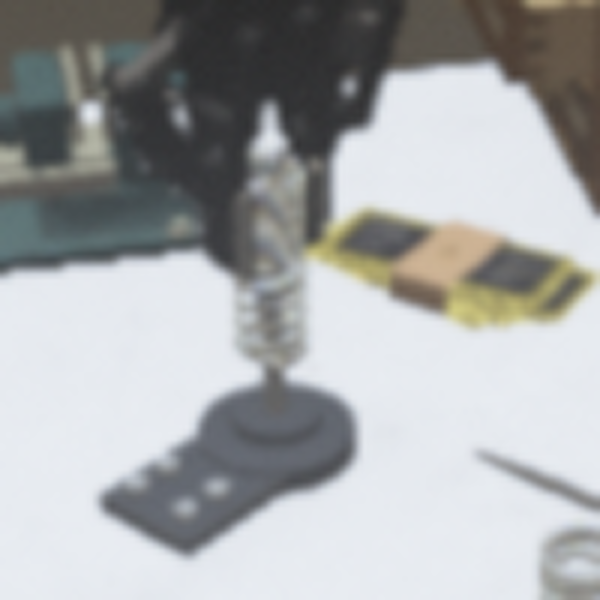

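```bash
python3 -m creep '{"hand":[20,20,20,20,20],"delta_pos":[[0,0,0.006],[0,0,0.006],[0,0,0.005],[0,0,0],[0,0,0]],"turn":[0,0,0,0,0]}'
python3 - <<'E'
from h import *
w,sc,tcp,Rt=look('w15',.04)
E
```

```text
clock: 14.55
tcp_pos: [0.5058, -0.1468, 0.0902]
orientation: [-0.001, 0.702, 0.713, -0.0]
wrist_force: [-0.2, -0.5, 0.5]
finger_gap: 0.03
t 14.6 tcp [ 0.5061 -0.147   0.0906] yaw 1.586 F [ 0.42 -0.66 -0.34] foot if relaxed 0.0373 gap 0.029593209579454383 T [-0.053 -0.014 -0.012]
z 0.046 n 391 c 0.5066 -0.1482 res 0.0004
z 0.058 n 454 c 0.5067 -0.1484 res 0.0005
z 0.070 n 384 c 0.5067 -0.1484 res 0.0005
z 0.082 n 655 c 0.5066 -0.1477 res 0.0003
z 0.094 n 1043 c 0.5067 -0.1474 res 0.0003
z 0.106 n 1464 c 0.5066 -0.1476 res 0.0003
z 0.118 n 2288 c 0.5063 -0.1481 res 0.0009
wrist spring 0.73 [231.3 316.1]
wrist spring_hook 0.79 [238.3 314.6]
wrist spring_grip 0.82 [285.8 319.2]
scene spring 0.49 [194.3 295. ]
scene spring_hook 0.78 [194.1 292.6]
scene spring_grip 0.73 [170.9 293.7]
```

View pics/w15.png

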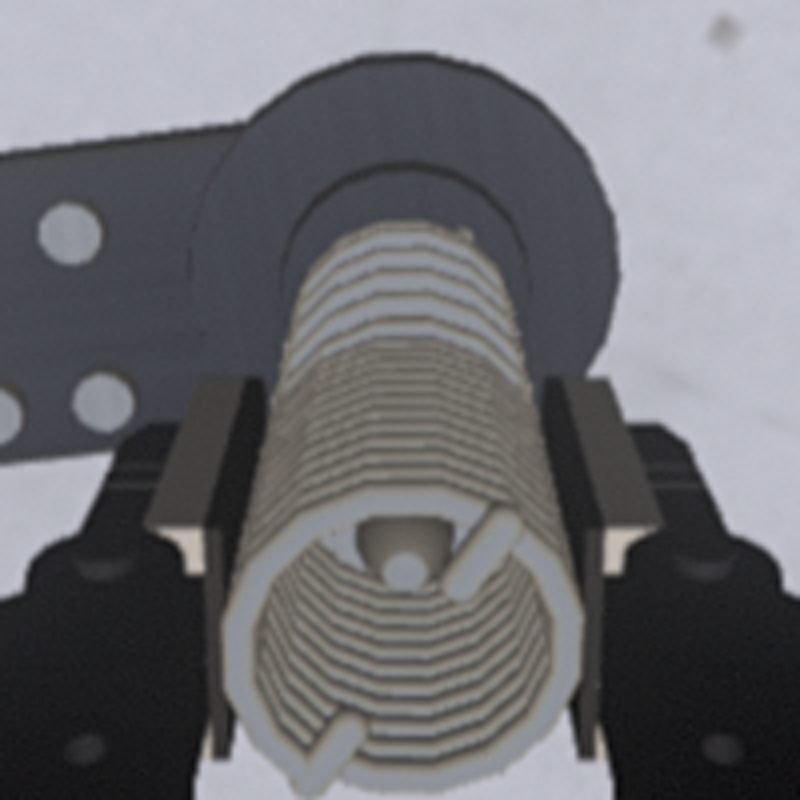

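```bash
python3 -m creep '{"hand":[20,20,20,20,20],"delta_pos":[[0,0.0005,0.006],[0,0,0.006],[0,0,0.005],[0,0,0.0045],[0,0,0]],"turn":[0,0,0,0,0]}'
python3 -m creep '{"hand":[20,20,20,20,20],"delta_pos":[[0,0,0],[0,0,0],[0,0,0],[0,0,0],[0,0,0]],"turn":[0,0,0,0,0]}'
python3 - <<'E'
from h import *
w,sc,tcp,Rt=look('w16',.02)
E
```

```text
clock: 15.37
tcp_pos: [0.5063, -0.1468, 0.0727]
orientation: [-0.0, 0.702, 0.713, -0.0]
wrist_force: [-0.7, -0.2, 0.8]
finger_gap: 0.0295
clock: 15.78
tcp_pos: [0.5067, -0.147, 0.0738]
orientation: [0.0, 0.702, 0.713, 0.0]
wrist_force: [-0.7, -0.1, -0.6]
finger_gap: 0.0297
t 15.83 tcp [ 0.5067 -0.147   0.0738] yaw 1.586 F [0.03 1.32 0.61] foot if relaxed 0.0205 gap 0.02988209171000334 T [0.045 0.072 0.013]
z 0.026 n 705 c 0.5073 -0.1475 res 0.0008
z 0.038 n 294 c 0.5076 -0.1485 res 0.0005
z 0.050 n 543 c 0.5076 -0.1486 res 0.0005
z 0.062 n 488 c 0.5078 -0.1480 res 0.0003
z 0.074 n 902 c 0.5074 -0.1476 res 0.0003
z 0.086 n 1448 c 0.5074 -0.1480 res 0.0004
z 0.098 n 3134 c 0.5072 -0.1487 res 0.0011
z 0.110 n 178 c 0.5042 -0.1516 res 0.0019
wrist spring 0.96 [230.6 317.6]
wrist spring_hook 0.66 [240.4 315.1]
wrist spring_grip 0.91 [287.8 320.5]
scene spring 0.79 [198.5 297.1]
scene spring_hook 0.81 [201.5 297.1]
scene spring_grip 0.7 [177.5 295.2]
```

View pics/w16.png

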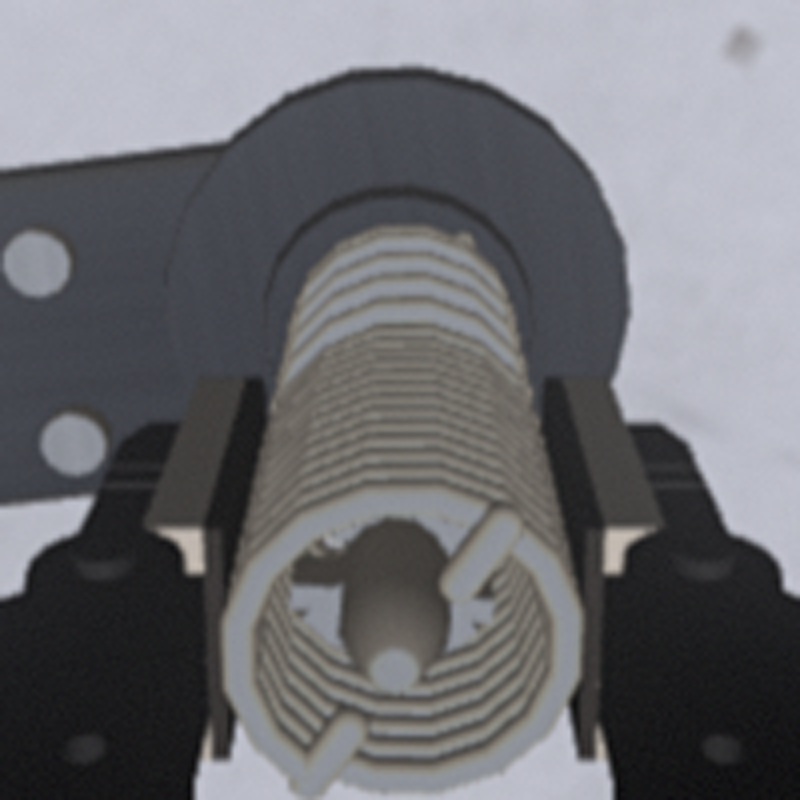

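View pics/w16s.png

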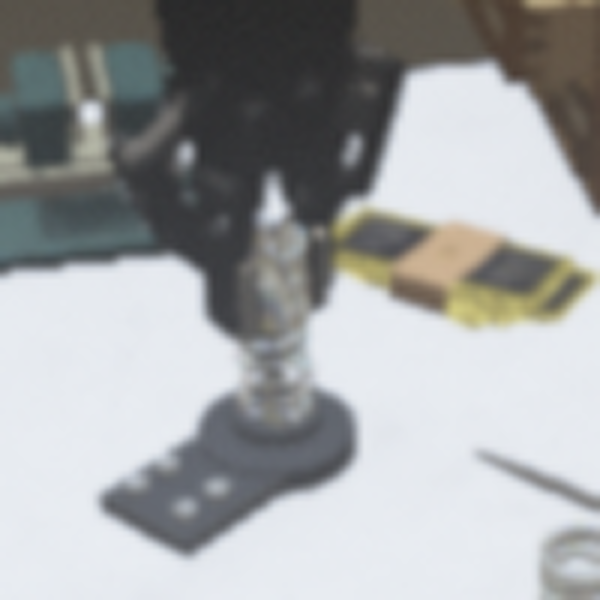

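```bash
python3 -m creep '{"hand":[20,20,34,40,50],"delta_pos":[[0,0,-0.0015],[0,0,0],[0,0,0],[0,0,0],[0,0,0]],"turn":[0,0,0,0,0]}' 30
python3 -m creep '{"hand":[60,60,60,60,60],"delta_pos":[[0,0,0],[0,0,0],[0,0,0],[0,0,0],[0,0,0]],"turn":[0,0,0,0,0]}'
python3 - <<'E'
from h import *
w,sc,tcp,Rt=look('w17',.02)
E
```

```text
clock: 16.6
tcp_pos: [0.5068, -0.1471, 0.0749]
orientation: [0.0, 0.702, 0.713, 0.0]
wrist_force: [1.0, -0.8, -0.1]
finger_gap: 0.0493
clock: 17.02
tcp_pos: [0.5067, -0.147, 0.0749]
orientation: [0.0, 0.702, 0.713, -0.0]
wrist_force: [-0.9, -0.0, 0.1]
finger_gap: 0.06
t 17.07 tcp [ 0.5067 -0.147   0.0749] yaw 1.586 F [-0.4  -0.31 -0.38] foot if relaxed 0.0216 gap 0.06001297587758427 T [-0.043  0.072  0.062]
z 0.026 n 730 c 0.5073 -0.1475 res 0.0008
z 0.038 n 283 c 0.5077 -0.1486 res 0.0004
z 0.050 n 541 c 0.5076 -0.1486 res 0.0005
z 0.062 n 431 c 0.5079 -0.1482 res 0.0003
z 0.074 n 694 c 0.5077 -0.1478 res 0.0002
z 0.086 n 1166 c 0.5077 -0.1482 res 0.0004
z 0.098 n 2641 c 0.5078 -0.1492 res 0.0013
z 0.110 n 87 c 0.5219 -0.1499 res 0.0009
wrist spring 0.61 [229.4 318.4]
wrist spring_hook 0.57 [240.1 314.5]
wrist spring_grip 0.67 [284.1 323. ]
scene spring 0.77 [198.2 294.4]
scene spring_hook 0.71 [177.6 296.6]
scene spring_grip 0.51 [178.1 296.6]
```

View pics/w17.png

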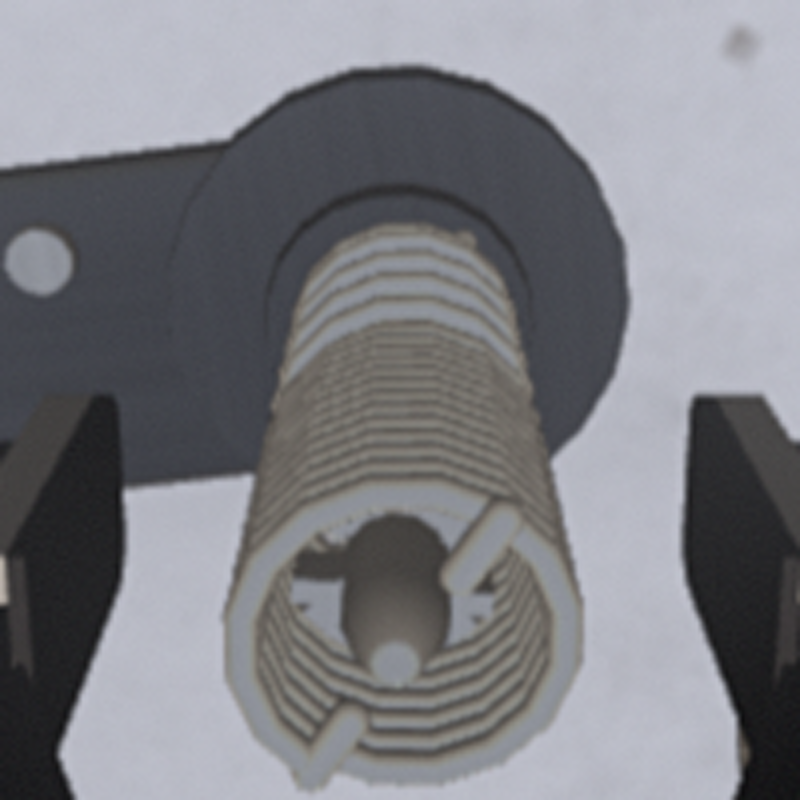

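```bash
python3 -m creep '{"hand":[60,60,75,85,85],"delta_pos":[[0,0,-0.02],[0,0,-0.035],[0,0,-0.04],[0,0,-0.04],[0,0,-0.025]],"turn":[0,0,0,0,0]}'
python3 -m creep '{"hand":[85,85,85,85,85],"delta_pos":[[-0.04,0,0],[-0.045,0,0],[0,0,0],[0,0,0],[0,0,0]],"turn":[0,0,0,0,0]}'
python3 - <<'E'
from h import *
s=st()
w=env.read_camera('wrist'); save(w,'w18.png'); P=cloud(w).reshape(-1,3)
k=(np.hypot(P[:,0]-.507,P[:,1]+.148)<.022)&(P[:,2]>.08)&(P[:,2]<.13)
q=P[k]; h=np.histogram(q[:,2],np.arange(.08,.13,.002)); print([(round(b,3),int(a)) for a,b in zip(*h) if a])
top=q[q[:,2]>.1015]; print(cv2.minEnclosingCircle((top[:,:2]*1000).astype(np.float32)),np.median(top[:,2]))
rectsave(w,(.507,-.148),(.105,),'rect18.png',.02)
sc=env.read_camera('scene'); save(sc,'s18.png',(130,230,250,350),6)
t=env.read_camera('top'); save(t,'t18.png')
for n,c in (('wrist',w),('scene',sc),('top',t)):
  for m,z in (('spring',.02),('spring_hook',.022),('spring_grip',.085)):
    for x in env.pinpoint(n,m)[:1]: print(n,m,round(x['score'],2),onz(c,*x['location'],z).round(4))
E
```

```text
clock: 17.83
tcp_pos: [0.5075, -0.1474, 0.2062]
orientation: [0.002, 0.702, 0.713, 0.001]
wrist_force: [1.5, 0.2, 0.2]
finger_gap: 0.085
clock: 18.25
tcp_pos: [0.5073, -0.2148, 0.2025]
orientation: [-0.001, 0.702, 0.712, -0.0]
wrist_force: [-0.9, 0.3, 0.2]
finger_gap: 0.0851
{'clock': 18.25, 'joint_pos': [-0.5464, 0.282, -0.0949, 1.1951, 0.0003, 1.0098], 'qvel': [0.0202, -0.0066, -0.0115, 0.0014, -0.0014, -0.0022], 'tau': [-0.7567, -45.562, 29.7005, -0.1183, -0.0398, -0.0061], 'tcp_pos': [0.5073, -0.2148, 0.2025], 'orientation': [-0.0006, 0.7019, 0.7122, -0.0], 'wrist_force': [-0.9393, 0.2631, 0.1602], 'ft_torque': [-0.032, 0.0503, 0.0152], 'finger_gap': 0.0851}
[(np.float64(0.08), 20), (np.float64(0.082), 22), (np.float64(0.084), 122), (np.float64(0.086), 296), (np.float64(0.088), 17), (np.float64(0.09), 17), (np.float64(0.092), 16), (np.float64(0.094), 23), (np.float64(0.096), 41), (np.float64(0.098), 100), (np.float64(0.1), 351), (np.float64(0.102), 410), (np.float64(0.104), 74)]
((507.8482666015625, -147.4049072265625), 15.89490795135498) 0.10289395907387278
wrist spring 0.72 [ 0.5073 -0.1493  0.02  ]
wrist spring_hook 0.77 [ 0.5065 -0.154   0.022 ]
wrist spring_grip 0.56 [ 0.507  -0.1498  0.085 ]
scene spring 0.75 [ 0.4948 -0.15    0.02  ]
scene spring_hook 0.91 [ 0.4973 -0.1597  0.022 ]
scene spring_grip 0.69 [ 0.5033 -0.1507  0.085 ]
top spring 0.62 [ 0.5071 -0.1423  0.02  ]
top spring_hook 0.47 [ 0.5034 -0.1506  0.022 ]
top spring_grip 0.68 [ 0.5042 -0.1496  0.085 ]
```

View pics/s18.png

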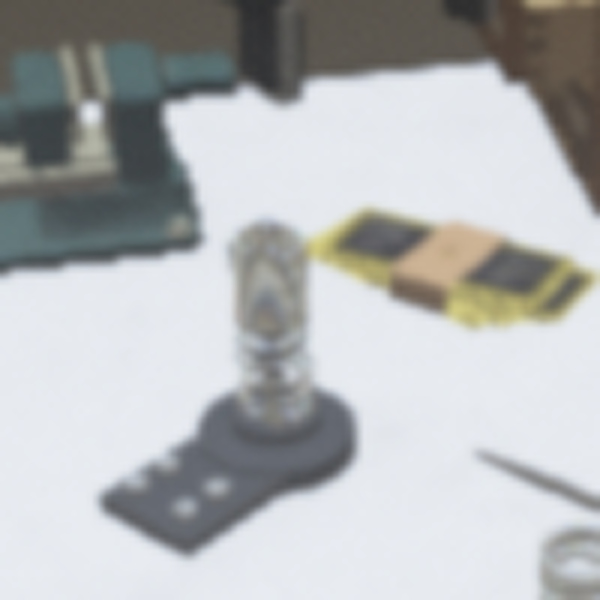

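View pics/w18.png

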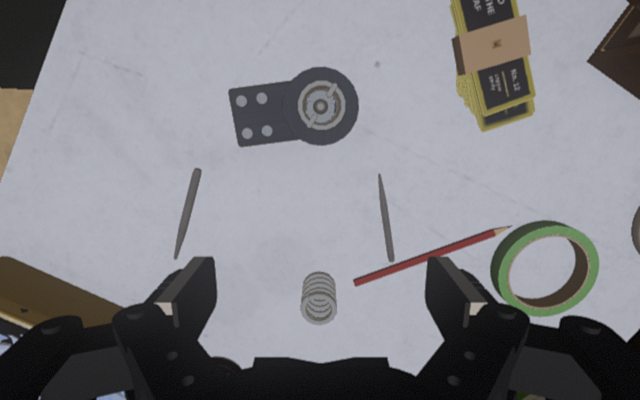

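View pics/t18.png

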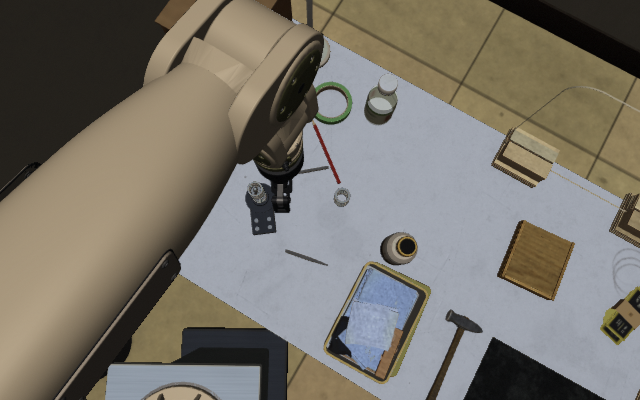

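```bash
python3 - <<'E'
from h import *
print(env.hand_in(), env.get_state()['clock'])
E
```

```text
the job is handed in; nothing more can be done
the job is handed in; nothing more can be done
```

The long spring is threaded over the guide rod, standing relaxed on the rod's foot, and released. I handed the job in at about 18.5 s of the 48 s allowed.

- **Reading the notches:** I measured the notch directions with the wrist camera before gripping. The upper collar's lie at about −0.07 rad in the world frame, and the lower collar's about 1.05 rad anticlockwise from them.
- **Threading:** I turned the spring 0.25 rad to line its hooks up with the upper collar and lowered it through. I then turned it about 1.06 rad between the collars and lowered it through the second one. The hooks passed both collars at the first try. I read the wrist force at each stop and it stayed at about 2 N or less, near its noise. The only squash I saw was 1–2 mm on the seat, and I eased that off before opening the gripper.
- **Last checks:** Depth readings put the spring's top ring at about 103 mm. The same reading was about 2.4 mm low when the spring stood on the table, so this fits the 105 mm expected when it is seated and uncompressed. Its axis is within about 1 mm of the rod's. The short spring, bottle and both chasing tools look unmoved in the final pictures, and the gripper was clear at 0.20 m.
- **Disagreements:** The scene and top camera networks placed the spring's foot up to about 12 mm from the wrist-camera position. I relied on the wrist camera's depth and the pictures, which agreed with each other. I could not read the spring's squash (`spring_top`) directly, so "relaxed" rests on the top height and how the coils look.

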